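# Hold the grinding jar's bayonet lid half-turned for purging

## Task

Set the square steel grinding jar down into the square pocket of the mill's clamp block, so that it sits flat and fully home. Then lower the two-lugged lid into the slots of the jar's mouth and twist it clockwise, seen from above, half-way to the lock (about 45 degrees, well before the lock clicks in near the quarter turn), and finish while still gripping it there, ready for purging with gas: a spring turns it back if it is let go. Leave the other bottles and jars standing where they are.

Things in the scene. Friction and masses are not known exactly. Their poses are not given: they have to be found in the camera images.
- pocket_floor (a point): Centre of the floor of the square pocket in the fixed aluminium clamp block (plate 130x130x24 mm). Pocket 62.5x62.5 mm, 14 mm deep, mouth chamfered, floor 10 mm above the table, sides along this x and y. From 67 to 131 mm along +x from its centre stands the block's grey drive housing, 130 mm wide, 52 mm high.
- jar_mid (a point): Centre (32 mm above its underside) of the loose square steel grinding jar, 60x60x64 mm, about 0.45 kg, upright on the table at first. Sides along its x and y, z up. It fits the pocket in any of the four quarter turns and then stands 50 mm out of it.
- jar_mouth (a point): Centre of the jar's open top (32 mm above jar_mid, same axes): eight-sided mouth 39 mm across flats, two opposite slots along the jar's x, 16 mm wide, reaching 26 mm from the centre. Dark lines near two corners, 45 degrees clockwise from the slots, mark half-way.
- jar_ledge (a point): Point on the jar's axis at its inner ledge, 14 mm below jar_mouth, where the lid's lugs rest, in a channel 8 mm high under the 6 mm top plate. Lugs there turn only clockwise (from above). After about 8 degrees they meet sprung pins (up to 0.1 N m back); from about 75 degrees sprung balls jam them: the lock.
- lid_bar (a point): Centre of the grip bar of the loose lid (about 0.12 kg, upright on the table at first), 36 mm above the lid's underside. Bar 50 mm long (x), 18 mm thick (y), from 20 to 51 mm above the underside. A half turn about z leaves the lid the same. Seated in the jar it is 54 mm above jar_mid.
- lid: The same lid; origin at the centre of its underside, axes as lid_bar. Flange 55 mm across, 15.5 to 21 mm up (1.5 mm above the jar's top when seated). Neck 35 mm across; at its foot two opposite lugs along x, in line with the bar: 48 mm over their tips, 11 mm wide, 6 mm high, flush with the underside.
- spray_mid (a point): Centre, half-way up, of a bystander: white nasal spray bottle 30x30x118 mm; to be left alone.
- reagent_mid (a point): Centre, half-way up, of a bystander: small clear stoppered reagent jar 62x62x113 mm; to be left alone.
- amber_mid (a point): Centre, half-way up, of a bystander: amber bottle 66x66x155 mm; to be left alone.
There are look-alikes about, which are no part of the job. What is shaped like the lid but yellow is not meant.

How it is judged:
On the way, in this order (a step that is already met when the one before it is completed fails the run):
1. the jar sits flat and fully home in the pocket, the lid not yet in it (z of jar_mid in the frame of pocket_floor below 0.0345 m and horizontal distance between jar_mid and pocket_floor below 0.004 m and angle between jar_mid's own z axis and vertical below 0.04 rad and not (horizontal distance between lid_bar and jar_mid below 0.03 m)), for 0.2 s.
2. the lid is down in the jar, its lugs through the slots, not yet turned (z of jar_mid in the frame of pocket_floor below 0.0345 m and horizontal distance between jar_mid and pocket_floor below 0.004 m and angle between jar_mid's own z axis and vertical below 0.04 rad and z of lid_bar in the frame of jar_mid below 0.0575 m and horizontal distance between lid_bar and jar_mid below 0.005 m and angle between lid_bar's own z axis and vertical below 0.1 rad and angle between the x axis of lid_bar and the x axis of jar_mid, either way round below 0.28 rad), for 0.1 s.
At the end, for the whole second after the job is handed in: The jar is home in the pocket (within 2.5 mm of its floor, 4 mm of its centre, tilt under 0.04 rad); the lid is down in it (within 3.5 mm of its seat, 5 mm of the axis, tilt under 0.1 rad), turned 34 to 56 degrees from the slots; the fingers still hold the lid (over 2 N) (z of jar_mid in the frame of pocket_floor below 0.0345 m and horizontal distance between jar_mid and pocket_floor below 0.004 m and angle between jar_mid's own z axis and vertical below 0.04 rad and z of lid_bar in the frame of jar_mid below 0.0575 m and horizontal distance between lid_bar and jar_mid below 0.005 m and angle between lid_bar's own z axis and vertical below 0.1 rad and angle between the x axis of lid_bar and the x axis of jar_mid, either way round between 0.6 and 0.97 rad and contact force between the fingers and lid above 2 N); the arm keeps its last pose, push and grip.
It fails at once if the lid is turned into its lock (over 72 degrees) (z of lid_bar in the frame of jar_mid below 0.0575 m and horizontal distance between lid_bar and jar_mid below 0.005 m and angle between lid_bar's own z axis and vertical below 0.1 rad and angle between the x axis of lid_bar and the x axis of jar_mid, either way round above 1.25 rad).
It fails at once if the white nasal spray bottle is shifted by more than 3 cm or knocked over (distance of spray_mid from where it was at the start of the episode above 0.03 m or angle between spray_mid's own z axis and vertical above 0.5 rad).
It fails at once if the small clear stoppered reagent jar is shifted by more than 3 cm or knocked over (distance of reagent_mid from where it was at the start of the episode above 0.03 m or angle between reagent_mid's own z axis and vertical above 0.5 rad).
It fails at once if the amber bottle is shifted by more than 3 cm or knocked over (distance of amber_mid from where it was at the start of the episode above 0.03 m or angle between amber_mid's own z axis and vertical above 0.5 rad).
It also fails if it takes over 61 s, if anything falls off the work surface, if the arm or the gripper's body presses on something with over 40 N, if the wrist force passes 120 N, or if a joint passes its speed limit or range.

## Robot

A 7-joint arm with a two-finger parallel gripper is mounted at the origin on a cart in front of the work surface, level with it; the furniture and walls round the work are solid. World frame = base frame: x ahead of the robot, y to its left, z up, the work surface at z = 0. Lengths are in m, angles in rad, forces in N, time in s.
With the tool pointing down it reaches from about 0.425 to 0.825 m from the base axis. Payload 3.6 kg.
Tool frame: the origin (TCP) lies between the finger pads; the fingertips stand 19 mm ahead of it and the grasp point (between the pads) is the TCP (manip.finger_overhang is the distance from the TCP to the fingertips, in m); y points along the fingers, z is the direction in which the jaws open and shut, and the axes are right-handed (so a half turn about y gives the same grasp; the last joint's range is limited). The gripper opens to 85 mm and grips with 20 to 120 N. Pads are 22 mm wide; open, the fingers measure 114 mm over their backs; the gripper's body (76 mm by 85 mm) begins 54 mm behind the grasp point. The pads swing forward as they close: fully open they stand 13 mm farther back than shut.
Start: joints at [-1.315, 0.615, -0.013, 1.423, 0.008, 1.103, -0.04], TCP at [0.181, 0.624, 0.25] pointing down, gripper open.
Joint ranges: [-3.12, 3.12], [-0.3, 2.06], [-1.34, 1.32], [0.26, 2.42], [-1.36, 4.5], [0.01, 1.98], [-2.84, 2.84]. Speed limits (rad/s): [2.79, 2.79, 3.14, 3.14, 3.14, 3.14, 3.14].

## Interface

Orientations are given as a unit quaternion [w, x, y, z].
In Python, from rig import readout, viewer, job, manip gives the robot as it stands.
- The arm moves only by the tool jog_arm, never from a script. Its argument "series" is a list of rows, each an object with "delta_pos": the shift along the tool's x, y, z in cm, a list of three; "turn": the turn, a rotation vector about the tool's x, y, z in degrees, a list of three; "grip": the opening, from 0 (shut) to 1 (fully open). In form: [{"delta_pos": [tx, ty, tz], "turn": [wx, wy, wz], "grip": grip}, ...]. A call has exactly 5 rows; each row is the pose to reach, as a shift and turn from the pose commanded when the call began, along the tool's axes at that moment; what a row does not reach only later rows make up. A row lasts 1/10 s, in which the tool goes at most 50 mm and 8.59 degrees, less where a joint would pass 70% of its speed; a pose out of reach is approached as far as the arm can. A call with a gripper value outside its range is refused whole. The fingers move at their own pace and stop on an object; "squeeze" is the grip in N (left out, the last holds). Time passes only in rows, so rows that repeat a pose let the fingers close, or fill a call up. It gives the time, the measured TCP pose, the force and the opening at its end, in the units of the state.
- readout.sense(): the state, without advancing time (a new reading comes with each control period).
- viewer.get_image(name): name is "scene" or "top" or "wrist"; returns the picture (480x640x3 uint8, red, green, blue); there is no depth.
- viewer.get_calibration(name): a dict with "camera_matrix" (3x3 intrinsics, pixels), "k1" (the pictures are not rectified: a ray, as slopes to the right and down, at radius r is drawn at 1 + k1 r^2 times it, then the intrinsics apply), "rvec" (rotation vector, rad) and "tvec" (3), from world to camera coordinates, as OpenCV has them. Camera axes: x right, y down, z forward; pixel columns grow to the right and rows downward; lengths in m; the calibration is good to about 2 mm. A picture is of the moment at which its call begins: read the wrist's pose just before it. get_calibration takes no time and is no camera call; for the wrist camera it gives the pose at the moment of the call.
- job.sign_off(): hands the job in, once; it reports no verdict.
Trained networks look in the newest picture that a camera, given by its name, has taken for a name from the list of things; names that differ only in an ending like _2 or _b are one class to them, and where a whole thing is asked for, a point or a joint stands for the part that bears it (a point fixed in the world has none). Each returns a list of dicts, best first, with "score" (0 to 1); they miss things now and then, are a little off and sometimes report something else, mostly with a low value. They report only what shows in the picture. A call takes as long as a camera call. They do not tell look-alikes from the thing itself.
- viewer.trace(thing, camera): "pixels" (480x640 bool, what is visible of it) and "position" ([row, column] in pixels, amid what is visible of it).
- viewer.landmark_of(thing, camera): "position" ([row, column] in pixels: a listed point, or the origin of a listed thing).
The state is a dict: "t": time; "joint_positions": joint angles; "joint_vel": joint speeds; "joint_torque": joint torques, N m; "position": TCP position; "eef_rot": TCP orientation; "wrist_force": force on the tool from outside, world axes, zero at the start; "ft_torque": the same for the moment, N m; "finger_gap": opening from 0.0 (shut) to 1.0 (fully open).
Only numpy, scipy, OpenCV 4.12 (cv2) and the standard library are available. Lean on these libraries where they do the work, as an engineer would, in place of code of your own. Each camera call takes 0.05 s, during which the arm holds its last target.

## Working session

There is one attempt and no reset: what is moved stays moved. The work goes in short steps, Python scripts to look and compute and a tool call to move; the robot and the scene stay as the last step left them, time stands still between calls to the robot, and variables do not carry over. Pictures are saved under pics/ and viewed, and the job is handed in when it is done.

Besides the shell and the picture viewer there is one more tool, called after "Call:" by a JSON object that holds its "name" and its "arguments", one argument or row to a line. jog_arm: Moves the arm, as the interface text tells. Its arguments: {"type":"object","properties":{"series":{"type":"array"},"squeeze":{"type":"number"}},"required":["series"]}

```bash
ls; mkdir -p pics; python3 - <<'E'
from rig import readout, viewer, job, manip
import cv2
s=readout.sense(); print(s)
for n in ["scene","top","wrist"]:
    im=viewer.get_image(n); cv2.imwrite(f"pics/{n}0.png",im[:,:,::-1])
    c=viewer.get_calibration(n); print(n,c)
print(manip.finger_overhang, readout.sense()['t'])
E
```

```text
pics
{'t': 0.0, 'joint_positions': array([-1.31553978,  0.61595741, -0.0126128 ,  1.42492484,  0.00807266,
        1.10343885, -0.04043242]), 'joint_vel': array([-6.96480992e-04, -9.76539131e-04,  1.57720892e-03, -1.39518809e-05,
       -1.29201170e-03,  2.20581141e-03, -1.52410527e-04]), 'joint_torque': array([-8.78242690e-05, -4.69215095e+01,  2.58962056e-01, -1.71042913e+01,
        9.89555876e-03,  9.68744396e-03,  1.32346827e-06]), 'position': array([0.18050912, 0.62366371, 0.24910473]), 'eef_rot': array([-0.69916315,  0.70104051, -0.09940649,  0.09915362]), 'wrist_force': array([ 0.32095819, -0.03370482,  0.08102419]), 'ft_torque': array([ 0.02626074, -0.01464244, -0.00880186]), 'finger_gap': 0.9957723163769487}
scene {'camera_matrix': array([[452.38462204,   0.        , 314.79347807],
       [  0.        , 452.38462204, 239.57497123],
       [  0.        ,   0.        ,   1.        ]]), 'k1': 0.013822580828674026, 'rvec': array([ 2.25112005, -0.90563796,  0.37322555]), 'tvec': array([-0.41316026,  0.29984196,  0.83372799])}
top {'camera_matrix': array([[515.80657168,   0.        , 322.1305686 ],
       [  0.        , 515.80657168, 234.82089433],
       [  0.        ,   0.        ,   1.        ]]), 'k1': -0.0453899617222411, 'rvec': array([ 2.13815614, -2.13020161,  0.1989946 ]), 'tvec': array([-0.03666092,  0.57801749,  1.09953974])}
wrist {'camera_matrix': array([[339.35270243,   0.        , 317.94978671],
       [  0.        , 339.35270243, 237.44828955],
       [  0.        ,   0.        ,   1.        ]]), 'k1': -0.061234343814218, 'rvec': array([-2.33053586, -1.75468562, -0.23393673]), 'tvec': array([-0.64960424, -0.03543173,  0.37743151])}
0.019 0.15
```

View pics/scene0.png

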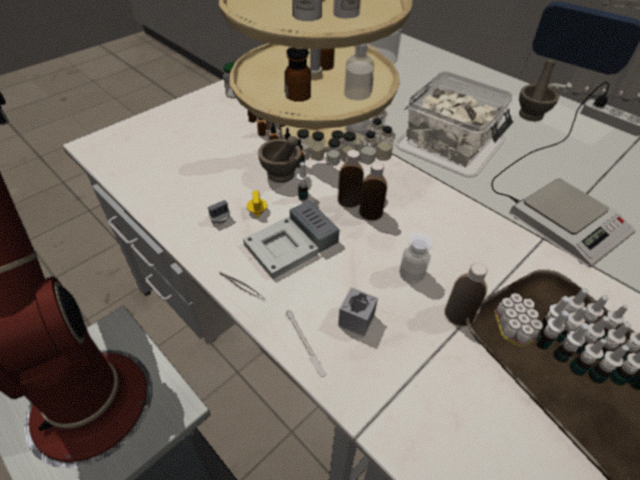

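View pics/top0.png

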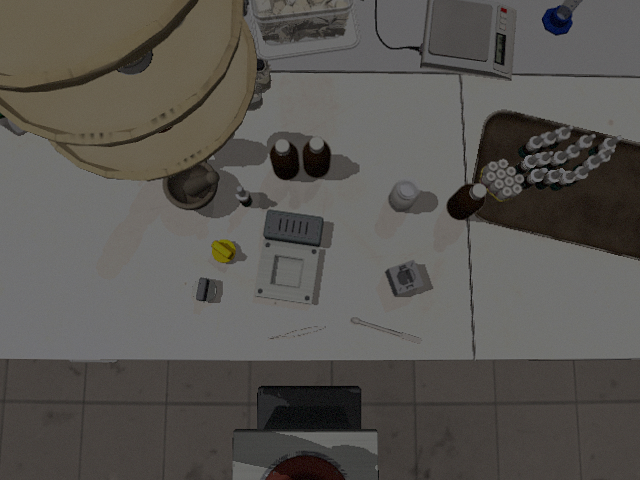

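View pics/wrist0.png

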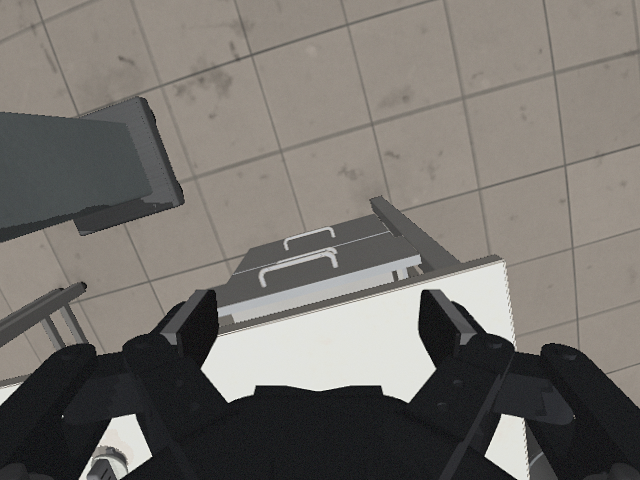

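Candidates for the lid: the grey item at top (205,290) / scene (218,211), and the yellow one at top (224,250) / scene (257,203). The grey one fits, since yellow is excluded. The jar is at top (406,279), and the clamp block at top (289,272). The arm base is at the bottom. Next I'll run the detectors and look at enlarged crops.

```bash
cat > h.py <<'E'
from rig import readout, viewer, job, manip
import numpy as np, cv2
from scipy.spatial.transform import Rotation as R
def und(p,c):
    K=c['camera_matrix'];k=c['k1']
    return cv2.undistortPoints(np.array([[p]],float),K,np.array([k,0,0,0,0.]))[0,0]
def ray(p,c):
    x=und(p,c); Rm=cv2.Rodrigues(c['rvec'])[0]
    o=-Rm.T@c['tvec']; d=Rm.T@np.array([x[0],x[1],1.]); return o,d/np.linalg.norm(d)
def onplane(p,c,z):   # p=(col,row)
    o,d=ray(p,c); return o+d*(z-o[2])/d[2]
def proj(P,c):
    return cv2.projectPoints(np.atleast_2d(np.array(P,float)),c['rvec'],c['tvec'],c['camera_matrix'],np.array([c['k1'],0,0,0,0.]))[0][:,0]
def tri(rays):
    A=np.zeros((3,3));b=np.zeros(3)
    for o,d in rays:
        M=np.eye(3)-np.outer(d,d);A+=M;b+=M@o
    return np.linalg.solve(A,b)
E
python3 - <<'E'
from h import *
Z=dict(pocket_floor=.01,jar_mid=.032,jar_mouth=.064,lid_bar=.036,lid=0,spray_mid=.059,reagent_mid=.0565,amber_mid=.0775)
for cam in ["top","scene"]:
    c=viewer.get_calibration(cam)
    for k,z in Z.items():
        for d in viewer.landmark_of(k,cam)[:3]:
            p=d['position'][::-1]; print(cam,k,round(d['score'],2),np.round(p,1),np.round(onplane(p,c,z),4))
print(readout.sense()['t'])
a=cv2.imread('pics/top0.png');b=cv2.imread('pics/scene0.png')
cr=[cv2.convertScaleAbs(cv2.resize(x,(400,300),interpolation=cv2.INTER_CUBIC),alpha=al) for x,al in [(a[230:320,180:300],1.8),(a[230:320,360:480],1.8),(b[170:260,190:310],1.2),(b[270:360,300:420],1.2)]]
cv2.imwrite('pics/crop1.png',np.vstack([np.hstack(cr[:2]),np.hstack(cr[2:])]))
E
```

```text
top pocket_floor 0.64 [285.6 269.3] [0.5051 0.0483 0.01  ]
top jar_mid 0.72 [403.2 275.2] [ 0.4904 -0.2169  0.032 ]
top jar_mouth 0.72 [407.4 274.9] [ 0.4879 -0.2207  0.064 ]
top lid_bar 0.97 [221.9 250.6] [0.5438 0.1905 0.036 ]
top lid_bar 0.87 [199.5 292.6] [0.4494 0.2369 0.036 ]
top lid 0.88 [228.9 251.5] [0.547  0.1809 0.    ]
top spray_mid 0.65 [240.2 195.7] [0.6651 0.1497 0.059 ]
top reagent_mid 0.69 [402.  193.9] [ 0.6719 -0.2146  0.0565]
top amber_mid 0.69 [467.8 201.7] [ 0.6496 -0.3573  0.0775]
top amber_mid 0.67 [405.6 271.5] [ 0.4939 -0.2146  0.0775]
top amber_mid 0.5 [401.1 194.3] [ 0.6655 -0.209   0.0775]
scene pocket_floor 0.57 [279.2 248.4] [0.4965 0.0411 0.01  ]
scene jar_mid 0.69 [355.8 312.8] [ 0.4817 -0.2182  0.032 ]
scene jar_mouth 0.59 [357.7 305.6] [ 0.4796 -0.2219  0.064 ]
scene lid_bar 0.95 [219.9 208.6] [0.4622 0.2266 0.036 ]
scene lid_bar 0.85 [258.6 198.8] [0.5562 0.1885 0.036 ]
scene lid 0.77 [217.4 221.5] [0.4481 0.2264 0.    ]
scene lid 0.52 [256.8 209.8] [0.5488 0.1913 0.    ]
scene spray_mid 0.86 [300.9 180.2] [0.6676 0.148  0.059 ]
scene reagent_mid 0.8 [415.9 253.8] [ 0.6827 -0.2149  0.0565]
scene amber_mid 0.82 [467.1 296.6] [ 0.648  -0.3647  0.0775]
0.95
```

View pics/crop1.png

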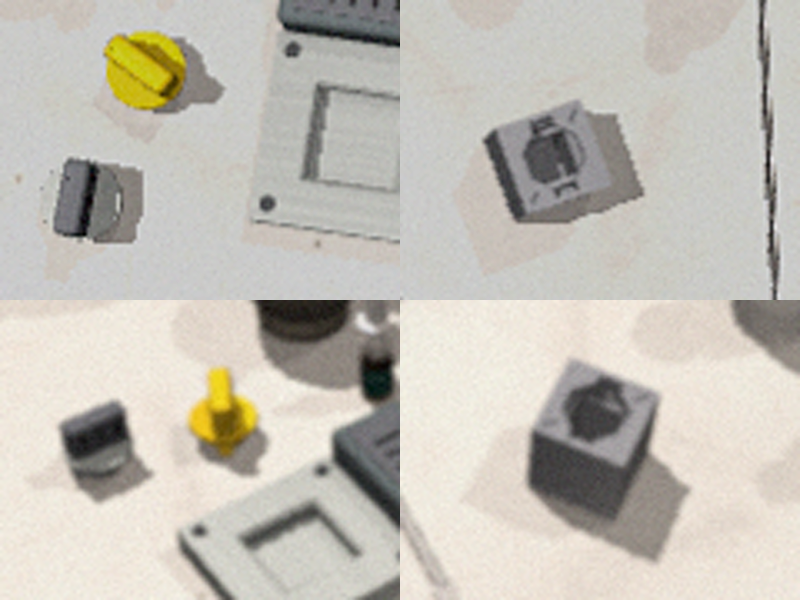

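```bash
cat >> h.py <<'E'
def Rt():
    q=readout.sense()['eef_rot']; return R.from_quat([q[1],q[2],q[3],q[0]])
def down(yaw): # tool y down, tool z (jaw) at yaw deg in world
    a=np.radians(yaw); z=np.array([np.cos(a),np.sin(a),0]); y=np.array([0,0,-1.]); x=np.cross(y,z)
    return R.from_matrix(np.c_[x,y,z])
def plan(pos,yaw,ref=None):
    s=readout.sense(); R0=Rt(); p0=s['position']
    if ref is not None: p0,R0=ref
    d=R0.inv().apply(np.array(pos)-p0)*100; w=(R0.inv()*down(yaw)).as_rotvec(degrees=True)
    print('delta cm',np.round(d,2),'turn',np.round(w,2)); return d,w
def st():
    s=readout.sense();z=Rt().as_matrix()[:,2];y=Rt().as_matrix()[:,1]
    print('t',round(s['t'],2),'pos',np.round(s['position'],4),'yaw',round(np.degrees(np.arctan2(z[1],z[0])),2),'ydir',np.round(y,3),'F',np.round(s['wrist_force'],1),'gap',round(s['finger_gap'],3),'j7',np.round(s['joint_positions'][[0,6]],2))
E
python3 - <<'E'
from h import *
st()
c=viewer.get_calibration('wrist');Rm=cv2.Rodrigues(c['rvec'])[0]
o=-Rm.T@c['tvec'];p=readout.sense()['position']
print('cam in tool',Rt().inv().apply(o-p),'\n',Rt().inv().as_matrix()@Rm.T)
c=viewer.get_calibration('top')
for z in(.2,.3,.4,.5): print(z,onplane((140,180),c,z),onplane((230,160),c,z),onplane((254,50),c,z))
# block corners in top crop, jar corners
def P(x,y,ox):return (ox+x*0.3,230+y*0.3)
for k in [(285,40),(250,220)]: print('blk',onplane(P(*k,180),c,.024))
for k in [(487,138),(580,103),(612,183),(518,220)]: print('jar',onplane((360+(k[0]-400)*.3,230+k[1]*.3),c,.064))
for yaw in(8,-82,98): plan([.5,.1,.25],yaw)
E
```

```text
t 0.95 pos [0.1807 0.6243 0.2503] yaw 73.86 ydir [-0. -0. -1.] F [ 0.5  0.6 -0.5] gap 0.998 j7 [-1.32 -0.04]
cam in tool [-0.06662833 -0.12262248  0.00058687] 
 [[-1.36167935e-03  9.64357771e-01  2.64598253e-01]
 [ 7.42823401e-05 -2.64598400e-01  9.64358689e-01]
 [ 9.99999070e-01  1.33280229e-03  2.88663424e-04]]
0.2 [0.66025541 0.32789338 0.2       ] [0.70205837 0.15074499 0.2       ] [0.94165363 0.10986734 0.2       ]
0.3 [0.63147014 0.29222465 0.3       ] [0.66902464 0.13307988 0.3       ] [0.88426979 0.09635664 0.3       ]
0.4 [0.60268486 0.25655591 0.4       ] [0.63599092 0.11541478 0.4       ] [0.82688595 0.08284594 0.4       ]
0.5 [0.57389958 0.22088717 0.5       ] [0.6029572  0.09774967 0.5       ] [0.7695021  0.06933524 0.5       ]
blk [0.5657553  0.09413107 0.024     ]
blk [0.44326022 0.11501228 0.024     ]
jar [ 0.49541914 -0.17424181  0.064     ]
jar [ 0.51870831 -0.23604342  0.064     ]
jar [ 0.46615552 -0.25561547  0.064     ]
jar [ 0.44199032 -0.19349194  0.064     ]
delta cm [ 4.525e+01  3.000e-02 -4.149e+01] turn [ 0.   65.86 -0.  ]
delta cm [ 4.525e+01  3.000e-02 -4.149e+01] turn [  0.   155.86   0.  ]
delta cm [ 4.525e+01  3.000e-02 -4.149e+01] turn [  0.   -24.14  -0.  ]
```

```bash
python3 - <<'E'
from h import *
plan([.43,.235,.25],90)
E
```

```text
delta cm [ 3.477e+01  3.000e-02 -3.047e+01] turn [  0.   -16.14  -0.  ]
```

Call:
{"name": "jog_arm", "arguments": {
  "series": [
    {"delta_pos": [3.5,0,-3.0],"turn": [0,-2,0],"grip": 1},
    {"delta_pos": [7,0,-6.1],"turn": [0,-4,0],"grip": 1},
    {"delta_pos": [10.5,0,-9.2],"turn": [0,-6,0],"grip": 1},
    {"delta_pos": [14,0,-12.3],"turn": [0,-8,0],"grip": 1},
    {"delta_pos": [17.4,0,-15.2],"turn": [0,-8,0],"grip": 1}
  ]
}}

```text
t: 1.45
position: [0.3067, 0.4281, 0.2506]
eef_rot: [0.705, -0.705, 0.05, -0.05]
wrist_force: [1.1, 0.3, 0.3]
finger_gap: 1.002
```

```bash
python3 - <<'E'
from h import *
st();plan([.43,.235,.25],90)
E
```

```text
t 1.45 pos [0.3067 0.4281 0.2506] yaw 81.87 ydir [ 0.001  0.    -1.   ] F [1.1 0.3 0.3] gap 1.002 j7 [-0.96  0.42]
delta cm [ 14.94   0.06 -17.37] turn [-0.01 -8.13  0.03]
```

Call:
{"name": "jog_arm", "arguments": {
  "series": [
    {"delta_pos": [3.1,0,-3.5],"turn": [0,-2,0],"grip": 1},
    {"delta_pos": [6.2,0,-7.0],"turn": [0,-4,0],"grip": 1},
    {"delta_pos": [9.3,0,-10.6],"turn": [0,-6,0],"grip": 1},
    {"delta_pos": [12.4,0,-14.2],"turn": [0,-8.1,0],"grip": 1},
    {"delta_pos": [14.9,0,-17.4],"turn": [0,-8.1,0],"grip": 1}
  ]
}}

```text
t: 1.95
position: [0.43, 0.2341, 0.2507]
eef_rot: [-0.707, 0.707, -0.0, 0.001]
wrist_force: [1.3, -0.0, -0.1]
finger_gap: 1.0
```

```bash
python3 - <<'E'
from h import *
st()
c=viewer.get_calibration('wrist')
im=viewer.get_image('wrist');cv2.imwrite('pics/w1.png',im[:,:,::-1])
for k,z in dict(lid_bar=.036,lid=0,pocket_floor=.01).items():
    for d in viewer.landmark_of(k,'wrist')[:3]:
        p=d['position'][::-1]; print(k,round(d['score'],2),np.round(p,1),np.round(onplane(p,c,z),4))
st()
plan([.46,-.02,.25],80)
E
```

```text
t 1.95 pos [0.43   0.2341 0.2507] yaw 89.88 ydir [ 0.001 -0.    -1.   ] F [ 1.3 -0.  -0.1] gap 1.0 j7 [-0.52  1.01]
lid_bar 0.95 [277.5 315.3] [0.5456 0.1898 0.036 ]
lid_bar 0.71 [315.2 239.2] [0.4583 0.2318 0.036 ]
lid 0.94 [313.1 231. ] [0.4587 0.2291 0.    ]
lid 0.58 [281.5 299.1] [0.5433 0.1906 0.    ]
pocket_floor 0.86 [156.5 267.2] [0.4991 0.048  0.01  ]
t 2.15 pos [0.429  0.2359 0.2505] yaw 89.78 ydir [ 0.  0. -1.] F [-0.9 -0.1 -0.4] gap 0.999 j7 [-0.52  1.  ]
delta cm [  3.2    0.04 -25.57] turn [-0.03  9.78  0.01]
```

View pics/w1.png

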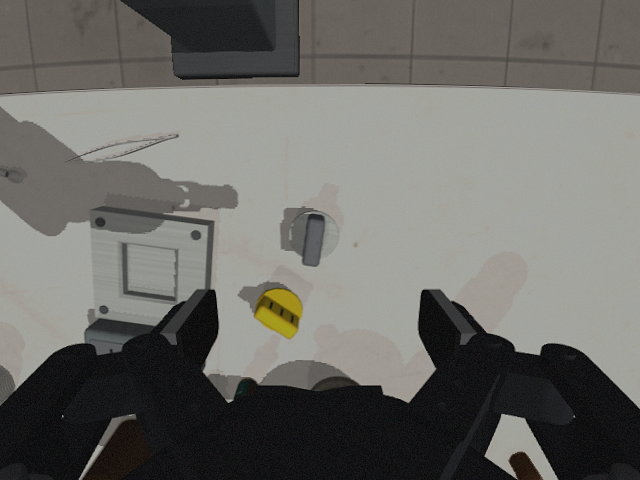

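Wrist view: grey lid at (314,239), the yellow look-alike at (279,312), and the clamp block with its pocket at (150,271). I'll enlarge to confirm these and measure the angles.

```bash
python3 - <<'E'
import cv2,numpy as np
a=cv2.imread('pics/w1.png')
l=cv2.resize(a[200:275,280:350],(373,400),interpolation=cv2.INTER_CUBIC)
b=cv2.resize(a[200:330,85:225],(431,400),interpolation=cv2.INTER_CUBIC)
cv2.imwrite('pics/c2.png',np.hstack([l,b]))
E
```

```text
(no output)
```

View pics/c2.png

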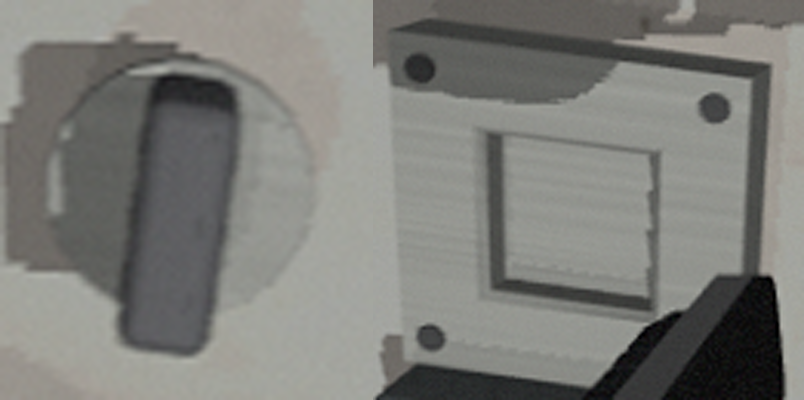

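```bash
python3 - <<'E'
from h import *
c=viewer.get_calibration('wrist')
L=lambda x,y:(280+x/5.333-.4,200+y/5.333-.4); B=lambda x,y:(85+(x-373)/3.077-.4,200+y/3.077-.4)
n=[onplane(L(*k),c,.051)[:2] for k in [(155,105),(235,105),(205,350),(120,340)]]
print(np.round(n,4)); a=(n[0]+n[1])/2;b=(n[2]+n[3])/2; d=b-a; print('bar c',(a+b)/2,'len',np.hypot(*d),'ang',np.degrees(np.arctan2(d[1],d[0])))
d=n[3]-n[0];print(np.degrees(np.arctan2(d[1],d[0])));d=n[2]-n[1];print(np.degrees(np.arctan2(d[1],d[0])))
for k in [(50,188),(315,188),(182,57),(182,318)]: print('flange',onplane(L(*k),c,.021)[:2])
m=[onplane(B(*k),c,.024)[:2] for k in [(480,128),(662,152),(655,318),(480,297)]]
print(np.round(m,4),'centre',np.mean(m,0))
for i in range(4):
    d=m[(i+1)%4]-m[i]; print(np.hypot(*d),np.degrees(np.arctan2(d[1],d[0])))
m=[onplane(B(*k),c,.024)[:2] for k in [(770,67),(390,30),(403,360)]]
print(np.round(m,4))
for i in range(2):
    d=m[i+1]-m[i]; print(np.hypot(*d),np.degrees(np.arctan2(d[1],d[0])))
E
```

```text
[[0.4326 0.2275]
 [0.4326 0.242 ]
 [0.4799 0.2365]
 [0.4779 0.2204]]
bar c [0.45576449 0.23160613] len 0.04670495181697706 ang -7.7549450779156635
-8.836356692267616
-6.714092105658673
flange [0.45617099 0.20532296]
flange [0.45630302 0.25869527]
flange [0.42946338 0.23206145]
flange [0.48387343 0.23175475]
[[0.462  0.0192]
 [0.471  0.0847]
 [0.5355 0.0744]
 [0.5276 0.0082]] centre [0.49904016 0.0466175 ]
0.06604989432514163 82.21807131468995
0.06534542520786024 -9.050450734403316
0.06664554157468339 -96.78361599658334
0.06652162037895515 170.46748383963762
[[ 0.4404  0.126 ]
 [ 0.4264 -0.0082]
 [ 0.5545 -0.0276]]
0.13487912697234264 -95.9453590067328
0.12953571727925145 -8.606945637861013
```

```bash
python3 - <<'E'
from h import *
plan([.465,.04,.22],82)
E
```

```text
delta cm [  3.68   3.04 -19.57] turn [-0.03  7.78  0.01]
```

Call:
{"name": "jog_arm", "arguments": {
  "series": [
    {"delta_pos": [0.8,0.7,-4.2],"turn": [0,2,0],"grip": 1},
    {"delta_pos": [1.6,1.4,-8.6],"turn": [0,4,0],"grip": 1},
    {"delta_pos": [2.4,2.0,-13.0],"turn": [0,6,0],"grip": 1},
    {"delta_pos": [3.2,2.6,-17],"turn": [0,7.8,0],"grip": 1},
    {"delta_pos": [3.7,3.0,-19.6],"turn": [0,7.8,0],"grip": 1}
  ]
}}

```text
t: 2.65
position: [0.4654, 0.0395, 0.2201]
eef_rot: [-0.705, 0.706, -0.048, 0.048]
wrist_force: [0.1, -0.4, -0.1]
finger_gap: 0.999
```

```bash
python3 - <<'E'
from h import *
st()
c=viewer.get_calibration('wrist')
im=viewer.get_image('wrist');cv2.imwrite('pics/w2.png',im[:,:,::-1])
import pickle;pickle.dump(c,open('cw2.pkl','wb'))
for k,z in dict(pocket_floor=.01).items():
    for d in viewer.landmark_of(k,'wrist')[:3]:
        p=d['position'][::-1]; print(k,round(d['score'],2),np.round(p,1),np.round(onplane(p,c,z),4))
plan([.45,-.22,.22],110)
b=cv2.resize(im[:,:,::-1][170:320,220:420],(800,600),interpolation=cv2.INTER_CUBIC);cv2.imwrite('pics/c3.png',b)
E
```

```text
t 2.65 pos [0.4654 0.0395 0.2201] yaw 82.14 ydir [ 0. -0. -1.] F [ 0.1 -0.4 -0.1] gap 0.999 j7 [-0.16  1.33]
pocket_floor 0.67 [330.1 245.4] [0.5001 0.0478 0.01  ]
delta cm [  2.1    0.04 -25.75] turn [  0.1  -28.11  -0.04]
```

View pics/c3.png

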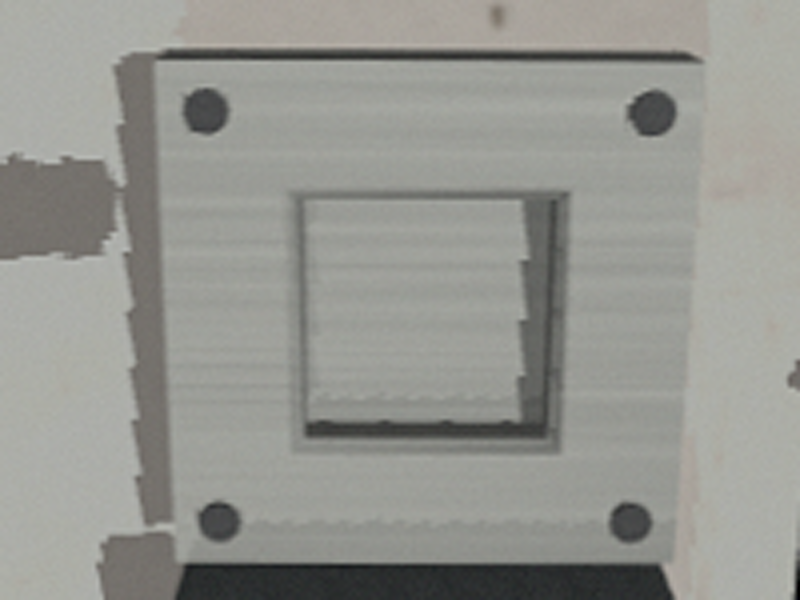

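```bash
python3 - <<'E'
from h import *
import pickle;c=pickle.load(open('cw2.pkl','rb'))
B=lambda x,y:(220+x/4-.4,170+y/4-.4)
for name,k4 in dict(holes=[(206,110),(652,113),(630,522),(219,521)],mouth=[(292,192),(569,192),(560,452),(292,452)],plate=[(157,58),(703,60),(673,563),(178,562)]).items():
    m=[onplane(B(*k),c,.024)[:2] for k in k4]; print(name,np.mean(m,0),[ (round(np.hypot(*(m[(i+1)%4]-m[i])),4),round(np.degrees(np.arctan2(*(m[(i+1)%4]-m[i])[::-1])),1)) for i in range(4)])
E
```

```text
holes [0.50097301 0.04347266] [(np.float64(0.1055), np.float64(81.9)), (np.float64(0.1058), np.float64(-7.9)), (np.float64(0.1058), np.float64(-98.0)), (np.float64(0.1061), np.float64(171.9))]
mouth [0.50107334 0.04380326] [(np.float64(0.0664), np.float64(82.2)), (np.float64(0.0672), np.float64(-7.7)), (np.float64(0.0679), np.float64(-97.8)), (np.float64(0.0672), np.float64(171.1))]
plate [0.50067818 0.04377815] [(np.float64(0.128), np.float64(82.0)), (np.float64(0.1301), np.float64(-7.7)), (np.float64(0.1288), np.float64(-97.9)), (np.float64(0.1302), np.float64(171.9))]
```

Call:
{"name": "jog_arm", "arguments": {
  "series": [
    {"delta_pos": [0.4,0,-4.8],"turn": [0,-6,0],"grip": 1},
    {"delta_pos": [0.8,0,-9.6],"turn": [0,-12,0],"grip": 1},
    {"delta_pos": [1.2,0,-14.4],"turn": [0,-18,0],"grip": 1},
    {"delta_pos": [1.6,0,-19],"turn": [0,-23,0],"grip": 1},
    {"delta_pos": [2.1,0,-23.5],"turn": [0,-28,0],"grip": 1}
  ]
}}

```text
t: 3.25
position: [0.4551, -0.194, 0.2207]
eef_rot: [0.696, -0.695, -0.127, 0.126]
wrist_force: [1.6, 0.3, 0.4]
finger_gap: 1.0
```

```bash
python3 - <<'E'
from h import *
st()
c=viewer.get_calibration('wrist')
im=viewer.get_image('wrist');cv2.imwrite('pics/w3.png',im[:,:,::-1])
import pickle;pickle.dump(c,open('cw3.pkl','wb'))
for k,z in dict(jar_mouth=.064,jar_mid=.032).items():
    for d in viewer.landmark_of(k,'wrist')[:3]:
        p=d['position'][::-1]; print(k,round(d['score'],2),np.round(p,1),np.round(onplane(p,c,z),4))
E
```

```text
t 3.25 pos [ 0.4551 -0.194   0.2207] yaw 110.64 ydir [ 0.001  0.001 -1.   ] F [1.6 0.3 0.4] gap 1.0 j7 [0.39 2.27]
jar_mouth 0.55 [276.9 247.5] [ 0.4857 -0.2198  0.064 ]
jar_mid 0.86 [283.7 237.5] [ 0.4846 -0.2172  0.032 ]
```

View pics/w3.png

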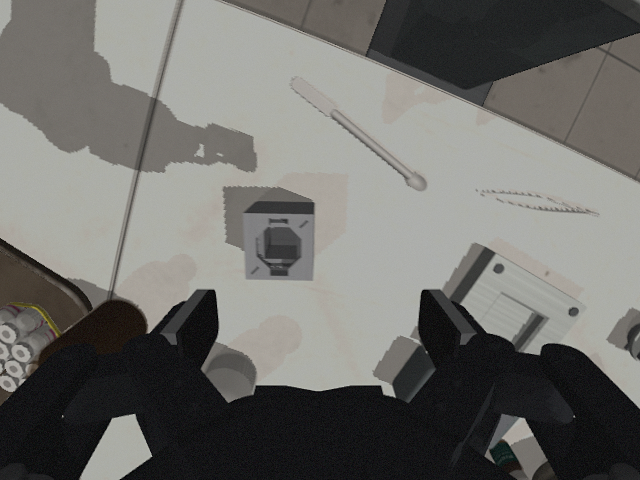

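```bash
python3 - <<'E'
import cv2
im=cv2.imread('pics/w3.png');cv2.imwrite('pics/c4.png',cv2.resize(im[190:290,230:330],(600,600),interpolation=cv2.INTER_CUBIC))
E
```

```text
(no output)
```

View pics/c4.png

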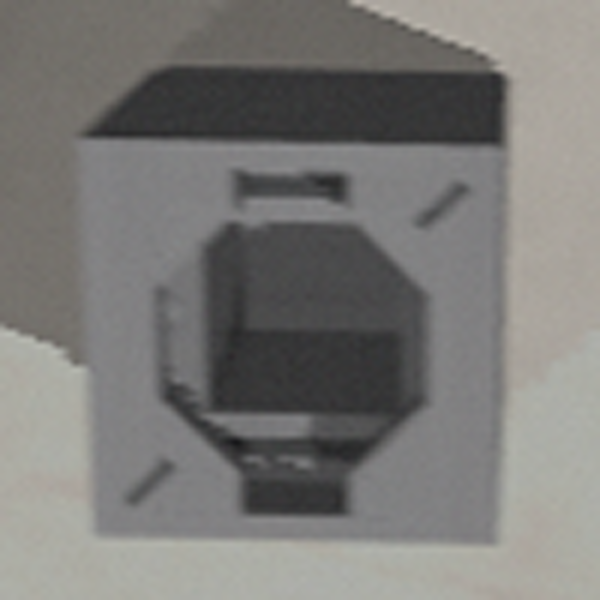

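The jar matches its description: eight-sided mouth, two slots at wrist (278,220) and (279,272), and half-way marks at the corners 45° clockwise from the slots.

```bash
python3 - <<'E'
from h import *
import pickle;c=pickle.load(open('cw3.pkl','rb'))
B=lambda x,y:(230+x/6-.4,190+y/6-.4)
m=[onplane(B(*k),c,.064)[:2] for k in [(80,137),(503,143),(497,543),(97,537)]]; print(np.round(m,4),np.mean(m,0),[ (round(np.hypot(*(m[(i+1)%4]-m[i])),4),round(np.degrees(np.arctan2(*(m[(i+1)%4]-m[i])[::-1])),1)) for i in range(4)])
print(np.mean([onplane(B(*k),c,.064)[:2] for k in [(297,172),(298,516)]],0))
st();plan([.482,-.216,.15],110)
E
```

```text
[[ 0.4667 -0.2564]
 [ 0.4466 -0.2008]
 [ 0.5031 -0.1806]
 [ 0.5232 -0.2362]] [ 0.48490553 -0.21849105] [(np.float64(0.0592), np.float64(109.8)), (np.float64(0.06), np.float64(19.7)), (np.float64(0.0591), np.float64(-70.1)), (np.float64(0.0601), np.float64(-160.3))]
[ 0.48508301 -0.21788775]
t 3.4 pos [ 0.4544 -0.1967  0.2204] yaw 109.92 ydir [ 0.001 -0.    -1.   ] F [ 1.4  0.7 -0. ] gap 1.002 j7 [0.39 2.26]
delta cm [ 1.93  7.04 -2.75] turn [ 0.04 -0.08  0.03]
```

Call:
{"name": "jog_arm", "arguments": {
  "series": [
    {"delta_pos": [0.6,2,-0.7],"turn": [0,0,0],"grip": 1},
    {"delta_pos": [1.2,4,-1.4],"turn": [0,0,0],"grip": 1},
    {"delta_pos": [1.8,6,-2.1],"turn": [0,0,0],"grip": 1},
    {"delta_pos": [2.1,7,-2.8],"turn": [0,0,0],"grip": 1},
    {"delta_pos": [2.1,7,-2.8],"turn": [0,0,0],"grip": 1}
  ]
}}

```text
t: 3.9
position: [0.4841, -0.2121, 0.1492]
eef_rot: [0.697, -0.695, -0.124, 0.125]
wrist_force: [0.2, 1.1, -0.3]
finger_gap: 0.999
```

```bash
python3 - <<'E'
from h import *
st()
c=viewer.get_calibration('wrist')
im=viewer.get_image('wrist');cv2.imwrite('pics/w4.png',im[:,:,::-1])
import pickle;pickle.dump(c,open('cw4.pkl','wb'))
st()
E
```

```text
t 3.9 pos [ 0.4841 -0.2121  0.1492] yaw 110.33 ydir [-0.002  0.002 -1.   ] F [ 0.2  1.1 -0.3] gap 0.999 j7 [0.4  2.27]
t 3.95 pos [ 0.484  -0.2124  0.1501] yaw 110.29 ydir [-0.001  0.001 -1.   ] F [-0.4  0.6  0.2] gap 1.0 j7 [0.4  2.27]
```

View pics/w4.png

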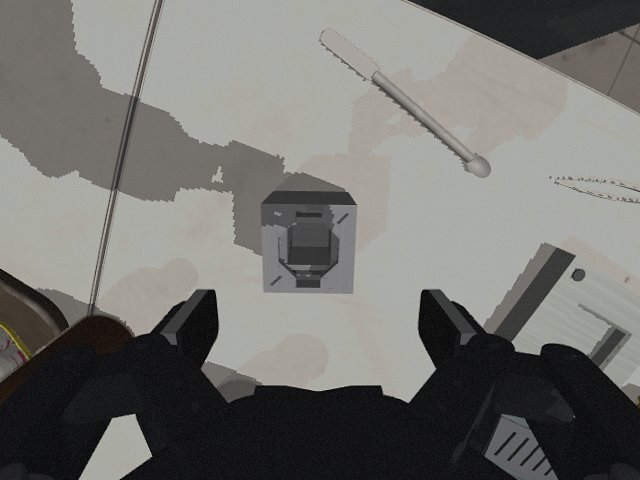

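```bash
python3 - <<'E'
from h import *
import pickle;c=pickle.load(open('cw4.pkl','rb'))
m=[onplane(k,c,.064)[:2] for k in [(262,204),(356,205.5),(353,293),(264.5,292)]]; print(np.round(m,4),np.mean(m,0),[ (round(np.hypot(*(m[(i+1)%4]-m[i])),4),round(np.degrees(np.arctan2(*(m[(i+1)%4]-m[i])[::-1])),1)) for i in range(4)])
plan([.484,-.218,.043],109.8)
E
```

```text
[[ 0.4671 -0.2548]
 [ 0.4477 -0.1999]
 [ 0.503  -0.1795]
 [ 0.5228 -0.2351]] [ 0.4851176  -0.21730942] [(np.float64(0.0583), np.float64(109.4)), (np.float64(0.0589), np.float64(20.2)), (np.float64(0.059), np.float64(-70.3)), (np.float64(0.0592), np.float64(-160.5))]
delta cm [-0.19 10.71 -0.54] turn [-0.07  0.49 -0.02]
```

Call:
{"name": "jog_arm", "arguments": {
  "series": [
    {"delta_pos": [0,3,-0.5],"turn": [0,0.5,0],"grip": 1},
    {"delta_pos": [0,6.5,-0.5],"turn": [0,0.5,0],"grip": 1},
    {"delta_pos": [0,9.5,-0.5],"turn": [0,0.5,0],"grip": 1},
    {"delta_pos": [0,10.7,-0.5],"turn": [0,0.5,0],"grip": 1},
    {"delta_pos": [0,10.7,-0.5],"turn": [0,0.5,0],"grip": 1}
  ],
  "squeeze": 40
}}

```text
t: 4.45
position: [0.4848, -0.2179, 0.0428]
eef_rot: [0.697, -0.696, -0.12, 0.122]
wrist_force: [-0.4, 0.4, -0.8]
finger_gap: 0.999
```

Call:
{"name": "jog_arm", "arguments": {
  "series": [
    {"delta_pos": [0,0,0],"turn": [0,0,0],"grip": 0.5},
    {"delta_pos": [0,0,0],"turn": [0,0,0],"grip": 0.5},
    {"delta_pos": [0,0,0],"turn": [0,0,0],"grip": 0.5},
    {"delta_pos": [0,0,0],"turn": [0,0,0],"grip": 0.5},
    {"delta_pos": [0,0,0],"turn": [0,0,0],"grip": 0.5}
  ],
  "squeeze": 50
}}

```text
t: 4.95
position: [0.4862, -0.219, 0.0452]
eef_rot: [-0.696, 0.697, 0.122, -0.12]
wrist_force: [-0.5, 0.7, 7.1]
finger_gap: 0.692
```

```bash
python3 - <<'E'
from h import *
st()
c=viewer.get_calibration('wrist')
im=viewer.get_image('wrist');cv2.imwrite('pics/w5.png',im[:,:,::-1])
import pickle;pickle.dump(c,open('cw5.pkl','wb'))
E
```

```text
t 4.95 pos [ 0.4862 -0.219   0.0452] yaw 109.66 ydir [ 0.003 -0.001 -1.   ] F [-0.5  0.7  7.1] gap 0.692 j7 [0.4  2.26]
```

View pics/w5.png

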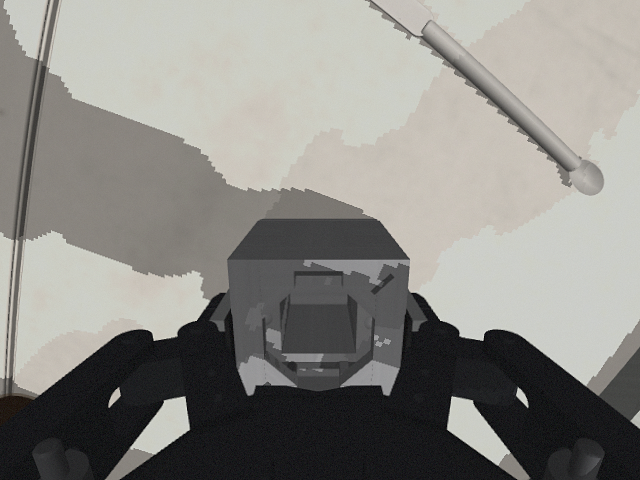

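Call:
{"name": "jog_arm", "arguments": {
  "series": [
    {"delta_pos": [0,-1.5,0],"turn": [0,0,0],"grip": 0.5},
    {"delta_pos": [0,-4,0],"turn": [0,0,0],"grip": 0.5},
    {"delta_pos": [0,-7,0],"turn": [0,0,0],"grip": 0.5},
    {"delta_pos": [0,-9,0],"turn": [0,0,0],"grip": 0.5},
    {"delta_pos": [0,-9,0],"turn": [0,0,0],"grip": 0.5}
  ]
}}

```text
t: 5.5
position: [0.4866, -0.2196, 0.136]
eef_rot: [-0.695, 0.698, 0.122, -0.119]
wrist_force: [0.9, 0.2, -4.5]
finger_gap: 0.694
```

```bash
python3 - <<'E'
from h import *
st()
import pickle;c=pickle.load(open('cw5.pkl','rb'))
for k in [(228,260),(409,260)]: print(onplane(k,c,.064))
def J(): 
    m=(onplane((228,260),c,.064)+onplane((409,260),c,.064))/2
    d=down(109.66).apply([1,0,0])*.03; return m+d
print('jar c before lift',J())
c=viewer.get_calibration('wrist')
im=viewer.get_image('wrist');cv2.imwrite('pics/w6.png',im[:,:,::-1])
plan([.5,.044,.13],82)
E
```

```text
t 5.5 pos [ 0.4866 -0.2196  0.136 ] yaw 109.64 ydir [ 0.006 -0.003 -1.   ] F [ 0.9  0.2 -4.5] gap 0.694 j7 [0.41 2.27]
[ 0.46743973 -0.25629281  0.064     ]
[ 0.44756119 -0.20101267  0.064     ]
jar c before lift [ 0.48575163 -0.2185596   0.064     ]
delta cm [10.22  0.4  24.28] turn [ 0.07 27.65  0.12]
```

View pics/w6.png

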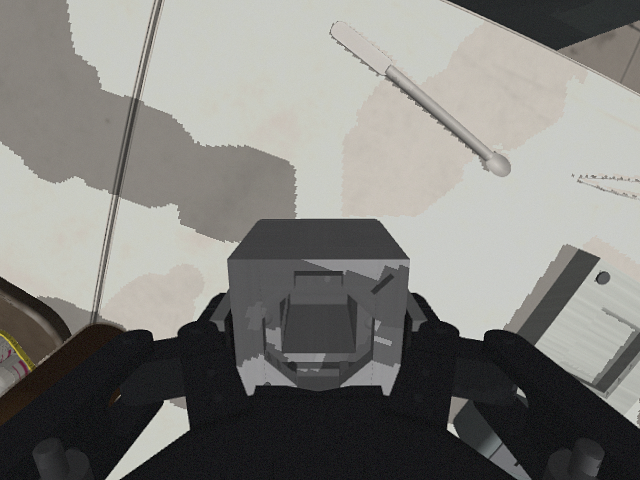

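Call:
{"name": "jog_arm", "arguments": {
  "series": [
    {"delta_pos": [1.5,0,3.6],"turn": [0,4,0],"grip": 0.5},
    {"delta_pos": [3.4,0,8.1],"turn": [0,10,0],"grip": 0.5},
    {"delta_pos": [5.3,0,12.6],"turn": [0,16,0],"grip": 0.5},
    {"delta_pos": [7.2,0.2,17.1],"turn": [0,22,0],"grip": 0.5},
    {"delta_pos": [9,0.4,21.4],"turn": [0,27.6,0],"grip": 0.5}
  ]
}}

```text
t: 6.05
position: [0.4964, 0.0151, 0.1276]
eef_rot: [-0.705, 0.705, -0.052, 0.049]
wrist_force: [0.1, -0.2, -5.5]
finger_gap: 0.698
```

```bash
python3 - <<'E'
from h import *
st()
plan([.501,.0437,.105],82)
E
```

```text
t 6.05 pos [0.4964 0.0151 0.1276] yaw 81.84 ydir [-0.003 -0.    -1.   ] F [ 0.1 -0.2 -5.5] gap 0.698 j7 [-0.17  1.48]
delta cm [0.06 2.26 2.89] turn [ 0.04 -0.16 -0.2 ]
```

Call:
{"name": "jog_arm", "arguments": {
  "series": [
    {"delta_pos": [0,0.6,1.4],"turn": [0,0,0],"grip": 0.5},
    {"delta_pos": [0,1.3,2.8],"turn": [0,0,0],"grip": 0.5},
    {"delta_pos": [0,2.2,2.8],"turn": [0,0,0],"grip": 0.5},
    {"delta_pos": [0,2.2,2.8],"turn": [0,0,0],"grip": 0.5},
    {"delta_pos": [0,2.2,2.8],"turn": [0,0,0],"grip": 0.5}
  ]
}}

```text
t: 6.55
position: [0.5013, 0.0379, 0.1067]
eef_rot: [-0.705, 0.706, -0.051, 0.05]
wrist_force: [-0.2, -0.0, -5.3]
finger_gap: 0.697
```

```bash
python3 - <<'E'
from h import *
st()
c=viewer.get_calibration('wrist')
im=viewer.get_image('wrist');cv2.imwrite('pics/w7.png',im[:,:,::-1])
import pickle;pickle.dump(c,open('cw7.pkl','wb'))
plan([.501,.0437,.08],82)
E
```

```text
t 6.55 pos [0.5013 0.0379 0.1067] yaw 81.83 ydir [-0.002 -0.002 -1.   ] F [-0.2 -0.  -5.3] gap 0.697 j7 [-0.21  1.45]
delta cm [-0.14  2.71  0.54] turn [ 0.08 -0.17 -0.02]
```

View pics/w7.png

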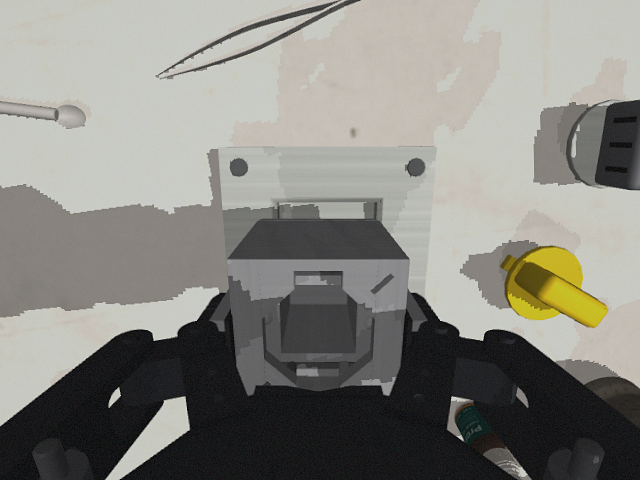

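```bash
python3 - <<'E'
from h import *
import pickle;c=pickle.load(open('cw7.pkl','rb'))
for nm,a,b,h in [('hole',(239,167),(416,167),.0529),('plate',(219,148.5),(435,147.5),.065),('mouth',(273,198.5),(383,198),.0333)]:
    A=onplane(a,c,.024)[:2];B=onplane(b,c,.024)[:2];d=B-A;n=np.array([d[1],-d[0]])/np.hypot(*d)
    print(nm,np.hypot(*d),np.degrees(np.arctan2(d[1],d[0])),'centre',(A+B)/2+n*h)
E
```

```text
hole 0.1057946229586165 81.95732542250407 centre [0.5010959  0.04427088]
plate 0.12770467022667223 82.21825546445058 centre [0.50200552 0.04407457]
mouth 0.06706753824312424 82.21301149548286 centre [0.50045055 0.04490266]
```

Call:
{"name": "jog_arm", "arguments": {
  "series": [
    {"delta_pos": [-0.1,0.5,0.6],"turn": [0,-0.3,0],"grip": 0.5},
    {"delta_pos": [-0.1,1,0.6],"turn": [0,-0.3,0],"grip": 0.5},
    {"delta_pos": [-0.1,1.8,0.6],"turn": [0,-0.3,0],"grip": 0.5},
    {"delta_pos": [-0.1,2.2,0.6],"turn": [0,-0.3,0],"grip": 0.5},
    {"delta_pos": [-0.1,2.2,0.6],"turn": [0,-0.3,0],"grip": 0.5}
  ]
}}

```text
t: 7.1
position: [0.5009, 0.0466, 0.0844]
eef_rot: [-0.705, 0.706, -0.048, 0.046]
wrist_force: [0.8, 0.3, -4.4]
finger_gap: 0.697
```

```bash
python3 - <<'E'
from h import *
st()
plan([.501,.0443,.068],82.1)
E
```

```text
t 7.1 pos [0.5009 0.0466 0.0844] yaw 82.35 ydir [-0.002 -0.    -1.   ] F [ 0.8  0.3 -4.4] gap 0.697 j7 [-0.22  1.45]
delta cm [ 0.04  1.64 -0.23] turn [ 0.04  0.25 -0.11]
```

```bash
python3 - <<'E'
from h import *
for i in range(3):
    st(); im=viewer.get_image('wrist')
st();c=viewer.get_calibration('wrist');im=viewer.get_image('wrist')
cv2.imwrite('pics/w8.png',im[:,:,::-1])
import pickle;pickle.dump(c,open('cw8.pkl','wb'))
plan([.501,.0443,.068],82.1)
E
```

```text
t 7.1 pos [0.5009 0.0466 0.0844] yaw 82.35 ydir [-0.002 -0.    -1.   ] F [ 0.8  0.3 -4.4] gap 0.697 j7 [-0.22  1.45]
t 7.15 pos [0.5013 0.0466 0.0848] yaw 82.35 ydir [-0.001 -0.    -1.   ] F [-0.  -0.3 -4.7] gap 0.692 j7 [-0.22  1.45]
t 7.2 pos [0.5016 0.0466 0.0852] yaw 82.35 ydir [-0. -0. -1.] F [-0.   0.2 -4.3] gap 0.693 j7 [-0.22  1.45]
t 7.25 pos [0.5017 0.0467 0.0853] yaw 82.35 ydir [ 0. -0. -1.] F [ 1.3 -0.3 -4.9] gap 0.696 j7 [-0.22  1.45]
delta cm [-0.05  1.75 -0.26] turn [-0.    0.25  0.03]
```

View pics/w8.png

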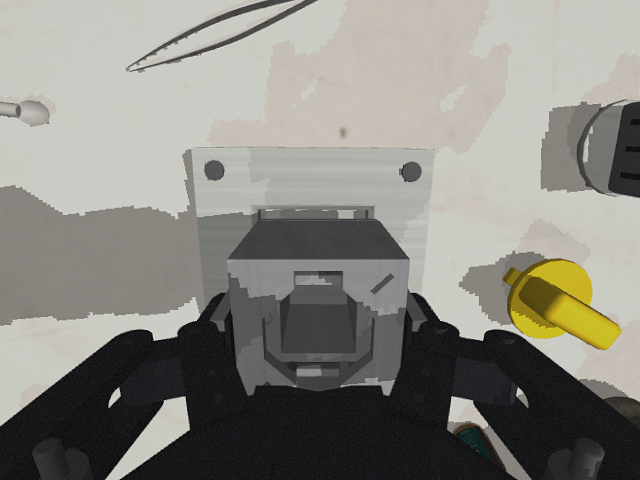

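```bash
python3 - <<'E'
from h import *
import pickle;c=pickle.load(open('cw8.pkl','rb'))
for nm,a,b,h in [('hole',(214,170.5),(411.5,171.5),.0529),('plate',(190,150.5),(436,149.5),.065),('mouth',(252,206.5),(375,206.5),.0333)]:
    A=onplane(a,c,.024)[:2];B=onplane(b,c,.024)[:2];d=B-A;n=np.array([d[1],-d[0]])/np.hypot(*d)
    print(nm,np.hypot(*d),np.degrees(np.arctan2(d[1],d[0])),'centre',(A+B)/2+n*h)
E
```

```text
hole 0.10613070270800573 82.1213065359422 centre [0.50124281 0.04425702]
plate 0.13066858967108202 82.62929218099667 centre [0.50227768 0.04474617]
mouth 0.06762249058833222 82.421789676445 centre [0.5011127  0.04490892]
```

Call:
{"name": "jog_arm", "arguments": {
  "series": [
    {"delta_pos": [0,0,-0.22],"turn": [0,0.2,0],"grip": 0.5},
    {"delta_pos": [0,0.4,-0.22],"turn": [0,0.2,0],"grip": 0.5},
    {"delta_pos": [0,1.0,-0.22],"turn": [0,0.2,0],"grip": 0.5},
    {"delta_pos": [0,1.4,-0.22],"turn": [0,0.2,0],"grip": 0.5},
    {"delta_pos": [0,1.4,-0.22],"turn": [0,0.2,0],"grip": 0.5}
  ]
}}

```text
t: 7.8
position: [0.5007, 0.0446, 0.0705]
eef_rot: [-0.705, 0.706, -0.049, 0.048]
wrist_force: [-0.4, 0.7, -5.4]
finger_gap: 0.698
```

```bash
python3 - <<'E'
from h import *
st();viewer.get_image('wrist');st();viewer.get_image('wrist');st();
plan([.5012,.0445,.063],82.2)
E
```

```text
t 7.8 pos [0.5007 0.0446 0.0705] yaw 82.16 ydir [-0.002 -0.    -1.   ] F [-0.4  0.7 -5.4] gap 0.698 j7 [-0.21  1.45]
t 7.85 pos [0.5009 0.0446 0.0708] yaw 82.16 ydir [-0.001 -0.    -1.   ] F [-0.2 -0.6 -5.2] gap 0.701 j7 [-0.21  1.45]
t 7.9 pos [0.5012 0.0446 0.071 ] yaw 82.16 ydir [-0.001 -0.    -1.   ] F [ 0.4  0.4 -4.9] gap 0.698 j7 [-0.21  1.45]
delta cm [ 0.    0.8  -0.01] turn [ 0.01 -0.04 -0.03]
```

Call:
{"name": "jog_arm", "arguments": {
  "series": [
    {"delta_pos": [0,0.2,0],"turn": [0,0,0],"grip": 0.5},
    {"delta_pos": [0,0.4,0],"turn": [0,0,0],"grip": 0.5},
    {"delta_pos": [0,0.6,0],"turn": [0,0,0],"grip": 0.5},
    {"delta_pos": [0,0.8,0],"turn": [0,0,0],"grip": 0.5},
    {"delta_pos": [0,0.8,0],"turn": [0,0,0],"grip": 0.5}
  ]
}}

```text
t: 8.4
position: [0.5011, 0.0445, 0.063]
eef_rot: [-0.705, 0.706, -0.049, 0.048]
wrist_force: [-0.8, 0.8, -4.8]
finger_gap: 0.696
```

```bash
python3 - <<'E'
from h import *
st()
E
```

```text
t 8.4 pos [0.5011 0.0445 0.063 ] yaw 82.16 ydir [-0.001 -0.    -1.   ] F [-0.8  0.8 -4.8] gap 0.696 j7 [-0.2   1.46]
```

Free entry. I'll go on down to the floor, expecting TCP at about 0.055.

Call:
{"name": "jog_arm", "arguments": {
  "series": [
    {"delta_pos": [0,0.3,0],"turn": [0,0,0],"grip": 0.5},
    {"delta_pos": [0,0.5,0],"turn": [0,0,0],"grip": 0.5},
    {"delta_pos": [0,0.7,0],"turn": [0,0,0],"grip": 0.5},
    {"delta_pos": [0,0.9,0],"turn": [0,0,0],"grip": 0.5},
    {"delta_pos": [0,1.0,0],"turn": [0,0,0],"grip": 0.5}
  ]
}}

```text
t: 8.9
position: [0.5013, 0.0445, 0.0552]
eef_rot: [0.706, -0.705, 0.048, -0.048]
wrist_force: [-6.1, -0.2, 20.7]
finger_gap: 0.696
```

```bash
python3 - <<'E'
from h import *
st()
E
```

```text
t 8.9 pos [0.5013 0.0445 0.0552] yaw 82.15 ydir [ 0.  0. -1.] F [-6.1 -0.2 20.7] gap 0.696 j7 [-0.2   1.46]
```

Call:
{"name": "jog_arm", "arguments": {
  "series": [
    {"delta_pos": [0,0,0],"turn": [0,0,0],"grip": 1},
    {"delta_pos": [0,0,0],"turn": [0,0,0],"grip": 1},
    {"delta_pos": [0,0,0],"turn": [0,0,0],"grip": 1},
    {"delta_pos": [0,0,0],"turn": [0,0,0],"grip": 1},
    {"delta_pos": [0,-1,0],"turn": [0,0,0],"grip": 1}
  ]
}}

```text
t: 9.4
position: [0.5005, 0.0446, 0.0626]
eef_rot: [-0.705, 0.706, -0.049, 0.047]
wrist_force: [0.3, -0.6, 0.4]
finger_gap: 0.999
```

Call:
{"name": "jog_arm", "arguments": {
  "series": [
    {"delta_pos": [0,-3,0],"turn": [0,0,0],"grip": 1},
    {"delta_pos": [0,-6,0],"turn": [0,0,0],"grip": 1},
    {"delta_pos": [0,-9,0],"turn": [0,0,0],"grip": 1},
    {"delta_pos": [-1.5,-12,0],"turn": [0,0,0],"grip": 1},
    {"delta_pos": [-2,-13,0],"turn": [0,0,0],"grip": 1}
  ]
}}

```text
t: 9.9
position: [0.4818, 0.0475, 0.1965]
eef_rot: [0.706, -0.705, 0.047, -0.05]
wrist_force: [1.0, -0.2, -0.2]
finger_gap: 1.002
```

```bash
python3 - <<'E'
from h import *
st();viewer.get_image('wrist');st()
c=viewer.get_calibration('wrist')
im=viewer.get_image('wrist');cv2.imwrite('pics/w9.png',im[:,:,::-1])
import pickle;pickle.dump(c,open('cw9.pkl','wb'))
cv2.imwrite('pics/c9.png',cv2.resize(im[:,:,::-1][170:320,220:420],(800,600),interpolation=cv2.INTER_CUBIC))
plan([.456,.232,.12],82.2)
E
```

```text
t 9.9 pos [0.4818 0.0475 0.1965] yaw 82.16 ydir [ 0.005  0.001 -1.   ] F [ 1.  -0.2 -0.2] gap 1.002 j7 [-0.26  1.4 ]
t 9.95 pos [0.4815 0.0477 0.1966] yaw 82.18 ydir [ 0.005  0.001 -1.   ] F [-0.9  0.5  0.7] gap 1.0 j7 [-0.27  1.4 ]
delta cm [-5.07  7.51 17.91] turn [-0.07 -0.01  0.18]
```

View pics/c9.png

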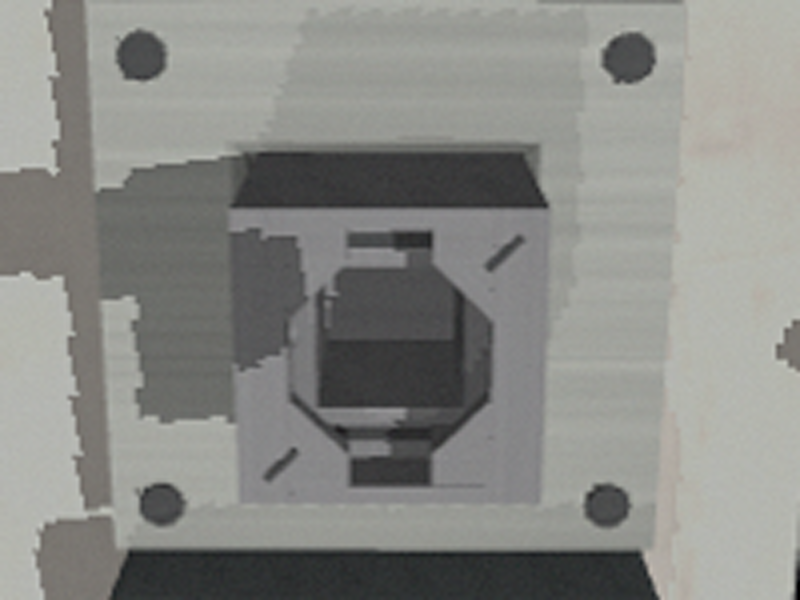

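The jar sits square in the pocket, with its top face at crop (230–549, 207–503) and its slots along the block's x. Next I'll measure its centre and then go to the grey lid.

```bash
python3 - <<'E'
from h import *
import pickle;c=pickle.load(open('cw9.pkl','rb'))
B=lambda x,y:(220+x/4-.4,170+y/4-.4)
for z in(.074,.078):
    m=[onplane(B(*k),c,z)[:2] for k in [(230,207),(549,207),(541,503),(240,503)]]; print(np.mean(m,0),[ (round(np.hypot(*(m[(i+1)%4]-m[i])),4),round(np.degrees(np.arctan2(*(m[(i+1)%4]-m[i])[::-1])),1)) for i in range(4)])
print(np.mean([onplane(B(*k),c,.074)[:2] for k in [(390,232),(391,487)]],0))
plan([.456,.232,.14],82.2)
E
```

```text
[0.50016451 0.04534241] [(np.float64(0.059), np.float64(82.2)), (np.float64(0.0598), np.float64(-7.4)), (np.float64(0.0594), np.float64(-97.8)), (np.float64(0.0598), np.float64(172.2))]
[0.49877538 0.04553459] [(np.float64(0.0581), np.float64(82.2)), (np.float64(0.0588), np.float64(-7.4)), (np.float64(0.0584), np.float64(-97.8)), (np.float64(0.0588), np.float64(172.2))]
[0.50081938 0.04534417]
delta cm [-5.07  5.51 17.91] turn [-0.07 -0.01  0.18]
```

Call:
{"name": "jog_arm", "arguments": {
  "series": [
    {"delta_pos": [-1.2,0.5,4.0],"turn": [0,0,0],"grip": 1},
    {"delta_pos": [-2.4,1.5,8.3],"turn": [0,0,0],"grip": 1},
    {"delta_pos": [-3.6,3,12.6],"turn": [0,0,0],"grip": 1},
    {"delta_pos": [-5.0,4.5,16.5],"turn": [0,0,0],"grip": 1},
    {"delta_pos": [-5.6,5.6,17.9],"turn": [0,0,0],"grip": 1}
  ]
}}

```text
t: 10.5
position: [0.4482, 0.2374, 0.1349]
eef_rot: [0.706, -0.705, 0.047, -0.044]
wrist_force: [0.5, 0.2, -0.3]
finger_gap: 0.999
```

```bash
python3 - <<'E'
from h import *
viewer.get_image('wrist');st()
c=viewer.get_calibration('wrist')
im=viewer.get_image('wrist');cv2.imwrite('pics/w10.png',im[:,:,::-1])
import pickle;pickle.dump(c,open('cw10.pkl','wb'))
cv2.imwrite('pics/c10.png',cv2.resize(im[:,:,::-1][140:320,200:440],(800,600),interpolation=cv2.INTER_CUBIC))
E
```

```text
t 10.55 pos [0.4469 0.2376 0.1335] yaw 82.67 ydir [-0.006  0.    -1.   ] F [-0.9  1.8 -0.4] gap 1.003 j7 [-0.63  1.05]
```

View pics/c10.png

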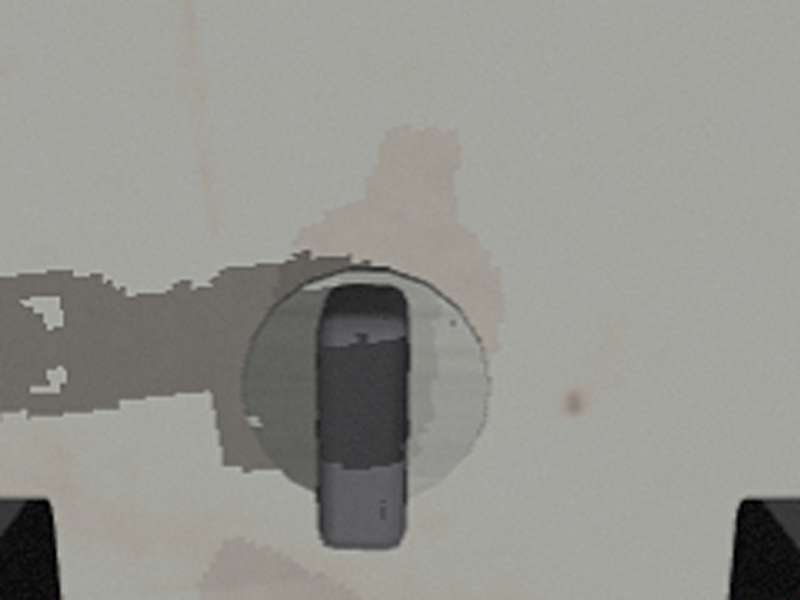

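```bash
python3 - <<'E'
from h import *
import pickle;c=pickle.load(open('cw10.pkl','rb'))
B=lambda x,y:(200+x/3.333-.4,140+y/3.333-.4)
m=[onplane(B(*k),c,.051)[:2] for k in [(319,318),(409,318),(406,547),(319,547)]]
print(np.mean(m,0),[ (round(np.hypot(*(m[(i+1)%4]-m[i])),4),round(np.degrees(np.arctan2(*(m[(i+1)%4]-m[i])[::-1])),1)) for i in range(4)])
f=[onplane(B(*k),c,.021)[:2] for k in [(243,384),(490,384),(366,267)]]; print(f,(f[0]+f[1])/2, np.hypot(*(f[0]-f[1])), f[2]+.0275*down(82.7).apply([1,0,0])[:2])
viewer.get_image('wrist');st()
plan([.456,.232,.045],82.2)
E
```

```text
[0.45726817 0.23078298] [(np.float64(0.0169), np.float64(82.8)), (np.float64(0.0471), np.float64(-7.8)), (np.float64(0.0173), np.float64(-97.2)), (np.float64(0.0471), np.float64(171.7))]
[array([0.45303087, 0.20397714]), array([0.45983155, 0.25758974]), array([0.4305283 , 0.23415544])] [0.45643121 0.23078344] 0.05404220390728494 [0.4578054  0.23066117]
t 10.65 pos [0.4496 0.2318 0.1357] yaw 82.25 ydir [-0.003 -0.003 -1.   ] F [0.2 0.1 0.1] gap 0.997 j7 [-0.62  1.05]
delta cm [0.66 9.07 0.13] turn [ 0.17  0.05 -0.15]
```

Call:
{"name": "jog_arm", "arguments": {
  "series": [
    {"delta_pos": [0.7,1.5,0],"turn": [0,0,0],"grip": 1},
    {"delta_pos": [0.7,4.5,0],"turn": [0,0,0],"grip": 1},
    {"delta_pos": [0.7,7.0,0],"turn": [0,0,0],"grip": 1},
    {"delta_pos": [0.7,8.5,0],"turn": [0,0,0],"grip": 1},
    {"delta_pos": [0.7,8.5,0],"turn": [0,0,0],"grip": 1}
  ]
}}

```text
t: 11.15
position: [0.4575, 0.2276, 0.0509]
eef_rot: [-0.704, 0.707, -0.051, 0.049]
wrist_force: [0.8, 0.0, 0.9]
finger_gap: 0.997
```

```bash
python3 - <<'E'
from h import *
st();viewer.get_image('wrist');viewer.get_image('wrist');st()
plan([.457,.231,.0435],82.2)
E
```

```text
t 11.15 pos [0.4575 0.2276 0.0509] yaw 81.89 ydir [-0.003 -0.004 -1.   ] F [0.8 0.  0.9] gap 0.997 j7 [-0.58  1.09]
t 11.25 pos [0.4586 0.2292 0.0529] yaw 81.96 ydir [ 0.001 -0.001 -1.   ] F [-0.1  0.7  1. ] gap 0.999 j7 [-0.58  1.09]
delta cm [-0.18  0.93  0.16] turn [ 0.06 -0.24  0.06]
```

Call:
{"name": "jog_arm", "arguments": {
  "series": [
    {"delta_pos": [-0.15,0.4,0.15],"turn": [0,-0.2,0],"grip": 1},
    {"delta_pos": [-0.15,0.8,0.15],"turn": [0,-0.2,0],"grip": 1},
    {"delta_pos": [-0.15,0.9,0.15],"turn": [0,-0.2,0],"grip": 1},
    {"delta_pos": [-0.15,0.9,0.15],"turn": [0,-0.2,0],"grip": 1},
    {"delta_pos": [-0.15,0.9,0.15],"turn": [0,-0.2,0],"grip": 0.8}
  ],
  "squeeze": 40
}}

```text
t: 11.75
position: [0.4562, 0.2331, 0.0435]
eef_rot: [0.706, -0.706, 0.047, -0.047]
wrist_force: [-0.0, 0.3, 0.5]
finger_gap: 0.856
```

Call:
{"name": "jog_arm", "arguments": {
  "series": [
    {"delta_pos": [0,0,0],"turn": [0,0,0],"grip": 0.3},
    {"delta_pos": [0,0,0],"turn": [0,0,0],"grip": 0.1},
    {"delta_pos": [0,0,0],"turn": [0,0,0],"grip": 0},
    {"delta_pos": [0,0,0],"turn": [0,0,0],"grip": 0},
    {"delta_pos": [0,0,0],"turn": [0,0,0],"grip": 0}
  ],
  "squeeze": 40
}}

```text
t: 12.25
position: [0.4561, 0.233, 0.0434]
eef_rot: [-0.706, 0.706, -0.047, 0.047]
wrist_force: [0.3, -0.8, 1.2]
finger_gap: 0.203
```

```bash
python3 - <<'E'
from h import *
st()
c=viewer.get_calibration('wrist')
im=viewer.get_image('wrist');cv2.imwrite('pics/w11.png',im[:,:,::-1])
import pickle;pickle.dump(c,open('cw11.pkl','wb'))
st()
E
```

```text
t 12.25 pos [0.4561 0.233  0.0434] yaw 82.35 ydir [ 0. -0. -1.] F [ 0.3 -0.8  1.2] gap 0.203 j7 [-0.58  1.09]
t 12.3 pos [0.4561 0.233  0.0434] yaw 82.35 ydir [ 0.  0. -1.] F [-0.3 -0.   0.7] gap 0.202 j7 [-0.58  1.09]
```

View pics/w11.png

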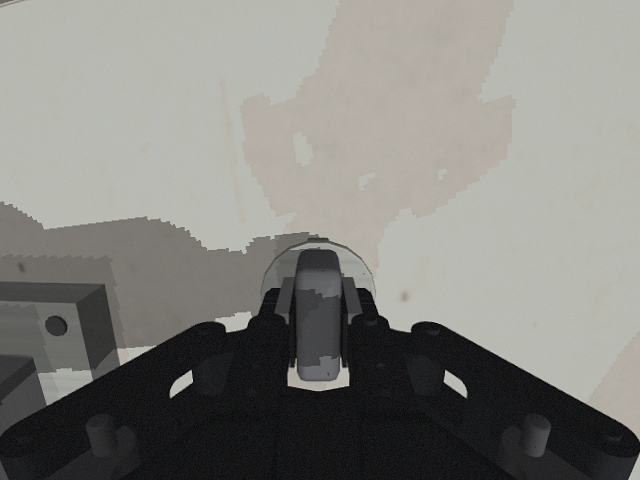

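```bash
python3 - <<'E'
from h import *
import pickle;c=pickle.load(open('cw11.pkl','rb'))
Rl=down(82.35);p=np.array([.4561,.233,.0434])
T=lambda k,z: np.round(Rl.inv().apply(onplane(k,c,z)-p),4)
print('flange near',T((318,241),.021),'bar near',T((319,271),.051),'bar far',T((319,380),.051), 'sides',T((262,285),.021),T((376,285),.021))
cv2.imwrite('pics/c11.png',cv2.resize(cv2.imread('pics/w11.png')[225:395,240:400],(753,800//1),interpolation=cv2.INTER_CUBIC)[:600])
E
```

```text
flange near [-0.0251  0.0224  0.0006] bar near [-0.0224 -0.0076  0.001 ] bar far [ 0.0245 -0.0076  0.0011] sides [-0.0039  0.0224 -0.0252] [-0.004   0.0224  0.0275]
```

View pics/c11.png

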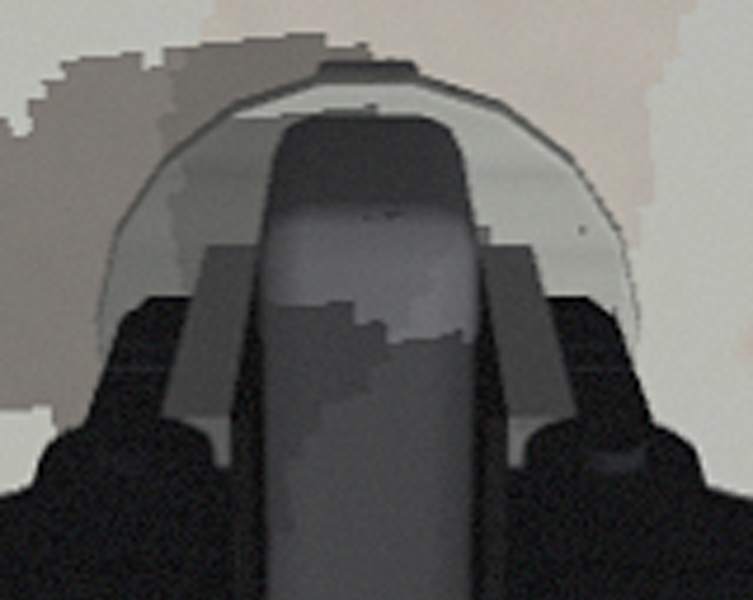

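```bash
python3 - <<'E'
from h import *
plan([.4993,.0447,.15],82.2)
E
```

```text
delta cm [  6.79 -10.66 -18.09] turn [-0.    0.15  0.  ]
```

Call:
{"name": "jog_arm", "arguments": {
  "series": [
    {"delta_pos": [0,-1.5,0],"turn": [0,0,0],"grip": 0},
    {"delta_pos": [0,-4,0],"turn": [0,0,0],"grip": 0},
    {"delta_pos": [0,-7.5,0],"turn": [0,0,0],"grip": 0},
    {"delta_pos": [0,-10.7,0],"turn": [0,0,0],"grip": 0},
    {"delta_pos": [0.7,-10.7,-2],"turn": [0,0,0],"grip": 0}
  ]
}}

```text
t: 12.8
position: [0.4622, 0.2167, 0.1541]
eef_rot: [0.708, -0.703, 0.042, -0.048]
wrist_force: [-0.1, 0.3, -1.8]
finger_gap: 0.202
```

```bash
python3 - <<'E'
from h import *
st()
plan([.4993,.0447,.15],82.2)
E
```

```text
t 12.8 pos [0.4622 0.2167 0.1541] yaw 82.7 ydir [ 0.008  0.007 -1.   ] F [-0.1  0.3 -1.8] gap 0.202 j7 [-0.59  1.09]
delta cm [  5.87   0.32 -16.59] turn [-0.44  0.5   0.39]
```

Call:
{"name": "jog_arm", "arguments": {
  "series": [
    {"delta_pos": [1.4,0,-3.8],"turn": [0,0.1,0],"grip": 0},
    {"delta_pos": [2.9,0,-7.8],"turn": [0,0.1,0],"grip": 0},
    {"delta_pos": [4.5,0,-12],"turn": [0,0.1,0],"grip": 0},
    {"delta_pos": [6.1,0,-16.1],"turn": [0,0.1,0],"grip": 0},
    {"delta_pos": [6.1,0,-16.1],"turn": [0,0.1,0],"grip": 0}
  ]
}}

```text
t: 13.3
position: [0.5006, 0.0356, 0.1504]
eef_rot: [-0.703, 0.707, -0.052, 0.053]
wrist_force: [-0.8, -0.2, -1.0]
finger_gap: 0.205
```

```bash
python3 - <<'E'
from h import *
viewer.get_image('wrist');viewer.get_image('wrist');viewer.get_image('wrist');st()
c=viewer.get_calibration('wrist')
im=viewer.get_image('wrist');cv2.imwrite('pics/w12.png',im[:,:,::-1])
import pickle;pickle.dump((c,readout.sense()['position']),open('cw12.pkl','wb'))
st();plan([.4993,.0447,.127],82.2)
E
```

```text
t 13.45 pos [0.499  0.0451 0.15  ] yaw 82.24 ydir [-0.001  0.001 -1.   ] F [-0.9 -0.1 -0.9] gap 0.205 j7 [-0.23  1.42]
t 13.5 pos [0.4989 0.0461 0.15  ] yaw 82.37 ydir [-0.001  0.001 -1.   ] F [-0.2 -0.1 -1.4] gap 0.204 j7 [-0.23  1.42]
delta cm [ 0.06  2.3  -0.14] turn [-0.05  0.17 -0.07]
```

View pics/w12.png

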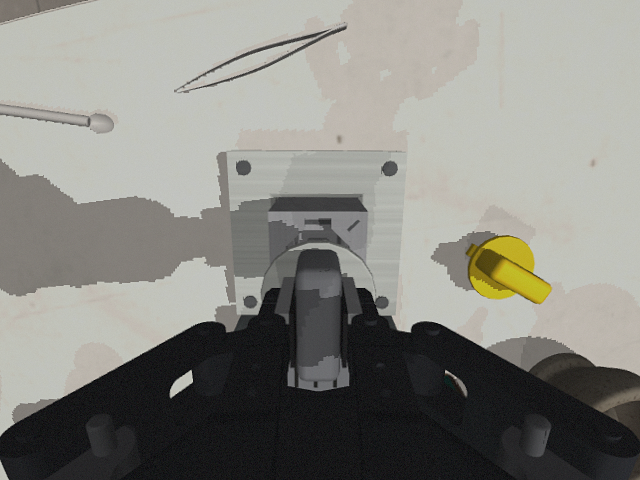

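```bash
python3 - <<'E'
from h import *
import pickle;c,p=pickle.load(open('cw12.pkl','rb'))
cv2.imwrite('pics/c12.png',cv2.resize(cv2.imread('pics/w12.png')[180:300,240:400],(800,600),interpolation=cv2.INTER_CUBIC))
for a,b,z,h in [((268.5,212),(368.5,212),.074,.03),((243.5,168),(390,168.5),.024,.0529),((251.5,302.5),(381.5,302.5),.024,-.0529)]:
    A=onplane(a,c,z);B=onplane(b,c,z);d=(B-A)[:2];n=np.array([d[1],-d[0]])/np.hypot(*d)
    print(np.hypot(*d),np.degrees(np.arctan2(d[1],d[0])),((A+B)/2)[:2]+n*h)
viewer.get_image('wrist');st()
E
```

```text
0.059579740707218255 82.32116046490152 [0.50122507 0.04575784]
0.10597777210703069 82.12616989016483 [0.50142306 0.04437502]
0.1047226852780816 82.31763985829849 [0.50181686 0.04420333]
t 13.55 pos [0.4989 0.0465 0.15  ] yaw 82.43 ydir [-0.001  0.001 -1.   ] F [ 0.6  0.8 -0.9] gap 0.202 j7 [-0.23  1.42]
```

View pics/c12.png

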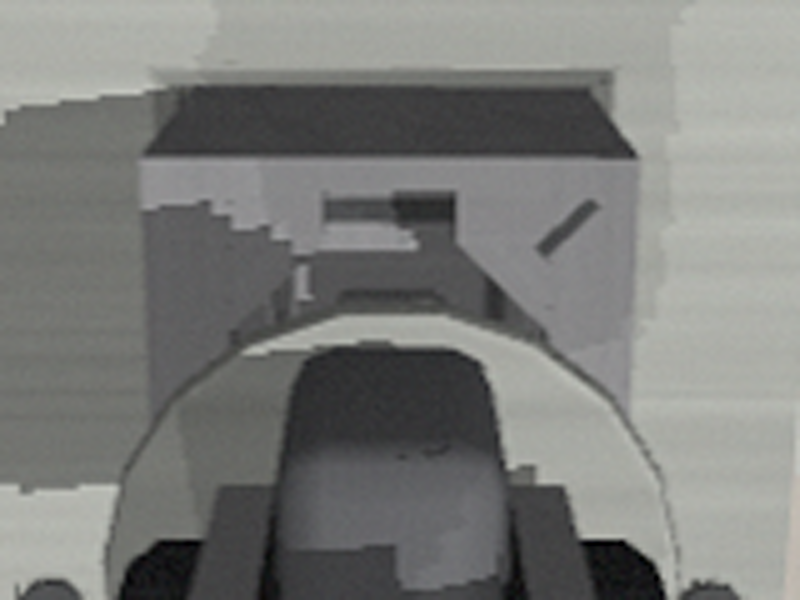

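Call:
{"name": "jog_arm", "arguments": {
  "series": [
    {"delta_pos": [0.1,0.5,-0.17],"turn": [0,0.2,0],"grip": 0},
    {"delta_pos": [0.1,1.2,-0.17],"turn": [0,0.2,0],"grip": 0},
    {"delta_pos": [0.1,2.0,-0.17],"turn": [0,0.2,0],"grip": 0},
    {"delta_pos": [0.1,2.3,-0.17],"turn": [0,0.2,0],"grip": 0},
    {"delta_pos": [0.1,2.3,-0.17],"turn": [0,0.2,0],"grip": 0}
  ]
}}

```text
t: 14.05
position: [0.4996, 0.0429, 0.1265]
eef_rot: [-0.705, 0.706, -0.05, 0.048]
wrist_force: [0.3, 0.6, -0.6]
finger_gap: 0.2
```

```bash
python3 - <<'E'
from h import *
viewer.get_image('wrist');viewer.get_image('wrist');st()
im=viewer.get_image('wrist')
cv2.imwrite('pics/c13.png',cv2.resize(im[:,:,::-1][180:300,240:400],(800,600),interpolation=cv2.INTER_CUBIC))
plan([.4997,.0447,.12],82.2)
E
```

```text
t 14.15 pos [0.5002 0.0428 0.1272] yaw 82.06 ydir [-0. -0. -1.] F [-0.4 -0.5 -1.1] gap 0.202 j7 [-0.22  1.43]
delta cm [-0.09  0.74  0.18] turn [-0.   -0.15  0.01]
```

View pics/c13.png

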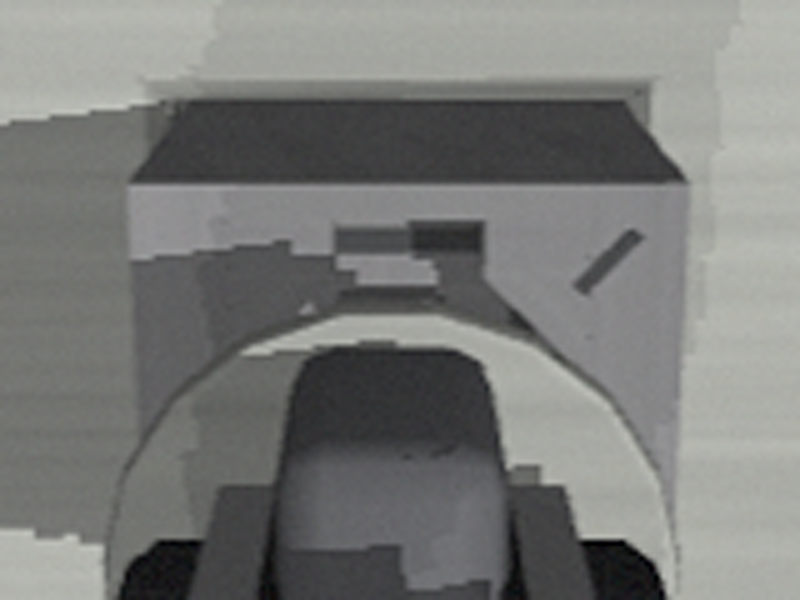

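Call:
{"name": "jog_arm", "arguments": {
  "series": [
    {"delta_pos": [-0.07,0.1,0.18],"turn": [0,-0.1,0],"grip": 0},
    {"delta_pos": [-0.07,0.3,0.18],"turn": [0,-0.1,0],"grip": 0},
    {"delta_pos": [-0.07,0.6,0.18],"turn": [0,-0.1,0],"grip": 0},
    {"delta_pos": [-0.07,0.7,0.18],"turn": [0,-0.1,0],"grip": 0},
    {"delta_pos": [-0.07,0.7,0.18],"turn": [0,-0.1,0],"grip": 0}
  ]
}}

```text
t: 14.7
position: [0.4996, 0.0446, 0.1201]
eef_rot: [-0.705, 0.706, -0.049, 0.048]
wrist_force: [0.4, -0.3, -0.9]
finger_gap: 0.206
```

```bash
python3 - <<'E'
from h import *
viewer.get_image('wrist');viewer.get_image('wrist');st()
c=viewer.get_calibration('wrist');im=viewer.get_image('wrist')
import pickle;pickle.dump(c,open('cw14.pkl','wb'))
cv2.imwrite('pics/c14.png',cv2.resize(im[:,:,::-1][180:300,240:400],(800,600),interpolation=cv2.INTER_CUBIC))
plan([.4997,.0447,.105],82.2)
E
```

```text
t 14.8 pos [0.4997 0.0446 0.1203] yaw 82.15 ydir [-0. -0. -1.] F [-0.2  0.4 -0.9] gap 0.203 j7 [-0.22  1.43]
delta cm [-0.01  1.53  0.01] turn [ 0.   -0.05  0.  ]
```

View pics/c14.png

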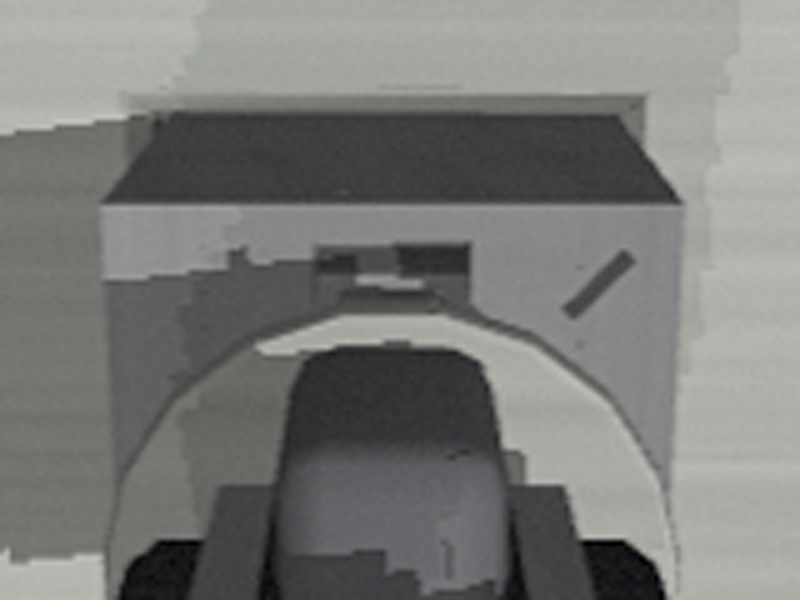

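Lug at crop x≈392 is centred over the slot (315–470). Descending.

Call:
{"name": "jog_arm", "arguments": {
  "series": [
    {"delta_pos": [0,0.2,0],"turn": [0,0,0],"grip": 0},
    {"delta_pos": [0,0.5,0],"turn": [0,0,0],"grip": 0},
    {"delta_pos": [0,0.8,0],"turn": [0,0,0],"grip": 0},
    {"delta_pos": [0,1.1,0],"turn": [0,0,0],"grip": 0},
    {"delta_pos": [0,1.2,0],"turn": [0,0,0],"grip": 0}
  ]
}}

```text
t: 15.35
position: [0.4995, 0.0446, 0.1078]
eef_rot: [-0.705, 0.706, -0.049, 0.048]
wrist_force: [-1.2, 0.5, -0.5]
finger_gap: 0.2
```

Call:
{"name": "jog_arm", "arguments": {
  "series": [
    {"delta_pos": [0,0.2,0],"turn": [0,0,0],"grip": 0},
    {"delta_pos": [0,0.4,0],"turn": [0,0,0],"grip": 0},
    {"delta_pos": [0,0.5,0],"turn": [0,0,0],"grip": 0},
    {"delta_pos": [0,0.55,0],"turn": [0,0,0],"grip": 0},
    {"delta_pos": [0,0.55,0],"turn": [0,0,0],"grip": 0}
  ]
}}

```text
t: 15.85
position: [0.4996, 0.0446, 0.1033]
eef_rot: [0.705, -0.705, 0.048, -0.048]
wrist_force: [-1.3, -0.3, 4.4]
finger_gap: 0.204
```

```bash
python3 - <<'E'
from h import *
viewer.get_image('wrist');st()
im=viewer.get_image('wrist')
cv2.imwrite('pics/c15.png',cv2.resize(im[:,:,::-1][180:300,240:400],(800,600),interpolation=cv2.INTER_CUBIC))
print(readout.sense()['ft_torque'])
E
```

```text
t 15.9 pos [0.4997 0.0447 0.1034] yaw 82.16 ydir [ 0.  0. -1.] F [-0.7  0.7  6. ] gap 0.204 j7 [-0.21  1.43]
[-0.0135192   0.40071293  0.03245284]
```

View pics/c15.png

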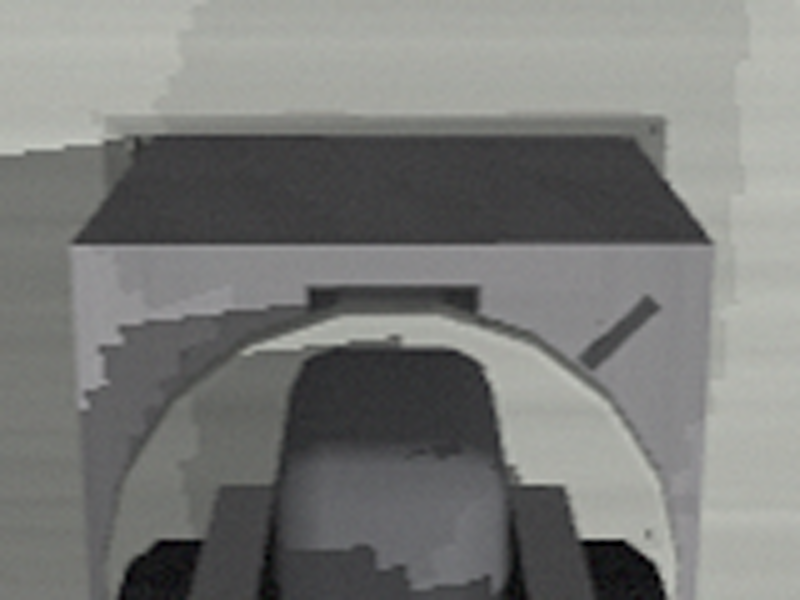

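Lid is down (TCP at 0.1034, as expected) and not turned. Twisting clockwise in two stages.

Call:
{"name": "jog_arm", "arguments": {
  "series": [
    {"delta_pos": [0,0,0.01],"turn": [0,4,0],"grip": 0},
    {"delta_pos": [0,0,0.02],"turn": [0,9,0],"grip": 0},
    {"delta_pos": [0,0,0.03],"turn": [0,14,0],"grip": 0},
    {"delta_pos": [0.01,0,0.04],"turn": [0,19,0],"grip": 0},
    {"delta_pos": [0.01,0,0.05],"turn": [0,23,0],"grip": 0}
  ],
  "squeeze": 60
}}

```text
t: 16.45
position: [0.4999, 0.0452, 0.1034]
eef_rot: [0.681, -0.681, 0.189, -0.189]
wrist_force: [-1.5, -0.2, 5.5]
finger_gap: 0.199
```

```bash
python3 - <<'E'
from h import *
st();print(readout.sense()['ft_torque'])
E
```

```text
t 16.45 pos [0.4999 0.0452 0.1034] yaw 59.03 ydir [ 0.  0. -1.] F [-1.5 -0.2  5.5] gap 0.199 j7 [-0.29  1.15]
[-0.08530493  0.33549091  0.12376405]
```

Call:
{"name": "jog_arm", "arguments": {
  "series": [
    {"delta_pos": [0,0,0.01],"turn": [0,4,0],"grip": 0},
    {"delta_pos": [0,0,0.02],"turn": [0,9,0],"grip": 0},
    {"delta_pos": [0,0,0.03],"turn": [0,14,0],"grip": 0},
    {"delta_pos": [0.01,0,0.04],"turn": [0,19,0],"grip": 0},
    {"delta_pos": [0.01,0,0.05],"turn": [0,22,0],"grip": 0}
  ]
}}

```text
t: 16.95
position: [0.5002, 0.0454, 0.1034]
eef_rot: [-0.633, 0.633, -0.315, 0.315]
wrist_force: [-1.1, -0.1, 5.6]
finger_gap: 0.199
```

```bash
python3 - <<'E'
from h import *
viewer.get_image('wrist');viewer.get_image('wrist');st();print(readout.sense()['ft_torque'])
im=viewer.get_image('wrist');cv2.imwrite('pics/w16.png',im[:,:,::-1])
im2=viewer.get_image('top')
a=cv2.resize(im[:,:,::-1][150:400,170:470],(480,400));b=cv2.convertScaleAbs(cv2.resize(im2[:,:,::-1][220:320,240:360],(312,260)),alpha=2)
b=cv2.copyMakeBorder(b,0,140,0,0,cv2.BORDER_CONSTANT);cv2.imwrite('pics/c16.png',np.hstack([a,b]))
E
```

```text
t 17.05 pos [0.5002 0.0454 0.1034] yaw 37.14 ydir [ 0. -0. -1.] F [-1.8 -0.4  5.2] gap 0.197 j7 [-0.36  0.89]
[-0.15449455  0.43985804  0.02071665]
```

View pics/c16.png

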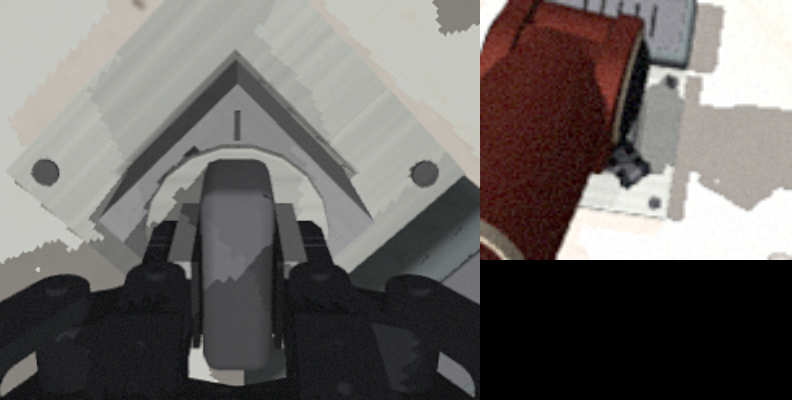

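The bar lines up with the half-way mark at crop (237,125). The jar is flat and square in the pocket, and the lid flange is on the jar with the fingers gripping the bar. Handing in.

```bash
python3 - <<'E'
from h import *
st(); print(job.sign_off()); st()
E
```

```text
t 17.15 pos [0.5002 0.0454 0.1034] yaw 37.17 ydir [ 0. -0. -1.] F [-1.5 -0.3  5.6] gap 0.2 j7 [-0.36  0.89]
the job is handed in; nothing more can be done
None
the job is handed in; nothing more can be done
```

I set the jar in the pocket, lowered the grey lid (not the yellow look-alike) into its slots, and twisted it 45° clockwise. I handed the job in at about 17 s with the lid still gripped; no verdict is reported.

- **Jar:** it touched the pocket floor at the expected height (TCP at 0.0552 m). In the pictures it sits flat and square, within about 1 mm of the pocket centre.
- **Lid:** it seated at the expected height (TCP at 0.1034 m) and stayed there through the twist. The gripper turned from 82.2° to 37.2°, and in the last picture the bar lines up with the half-way mark on the jar.
- **Grip:** a 60 N squeeze is set on the bar, with about 5.6 N of upward force at the wrist as it presses down. I did not measure the finger contact force itself.
- **Bystanders:** no move took the arm near the bottles or the reagent jar, but I did not measure their positions again at the end.
- **Disagreements:** the camera estimates of the block and jar centres differed by 1–3 mm between views. I used the centred views and the TCP pose where the jar seated. The last top view was mostly blocked by the arm, so it confirmed little.

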